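# Turned pieces from the drying rack to the buffing rack, in reverse order

## Task

Move the four turned wooden pieces from the black rubber discs of the white drying rack to the round wells of the pale buffing rack, in the reverse order counted from each rack's dowel post: the piece nearest the post on the drying rack goes into the well farthest from the post on the buffing rack, the second nearest into the second farthest, and so on. Stand each piece upright on the bottom of its well and let go; do not tip over or drop any.

Things in the scene. Friction and masses are not known exactly. Their poses are not given: they have to be found in the camera images.
- mill: Pepper-mill body, 120 mm tall (a small 12 mm steel bead on top adds 7 mm): waisted, with a straight shoulder 34 mm in diameter from 66 to 94 mm above the underside (grip there, about 82 mm up) and a narrower 28 mm finial above. Turned from one plain brown wood, round about its upright z axis, foot 40 mm in diameter; origin at the centre of the underside; 50 to 140 g.
- knob: Ball-headed knob, 86 mm tall, the shortest: thin 18 mm stem under a ball-like head 46 mm in diameter, whose widest band lies 56 to 68 mm above the underside (grip there, about 62 mm up). Turned from one plain brown wood, round about its upright z axis, foot 40 mm in diameter; origin at the centre of the underside; 50 to 140 g.
- candlestick: Small candlestick, 104 mm tall: thin stem (16 to 20 mm) under a straight cup 35 mm in diameter from 72 to 104 mm above the underside (grip there, about 88 mm up); its flat top shows a dark 21 mm round. Turned from one plain brown wood, round about its upright z axis, foot 40 mm in diameter; origin at the centre of the underside; 50 to 140 g.
- cylinder: Straight cylinder, 40 mm in diameter, 110 mm tall, with one paler band round the middle and a small 12 mm dark steel dot on its flat top (grip about 82 mm up). Turned from one plain brown wood, round about its upright z axis, foot 40 mm in diameter; origin at the centre of the underside; 50 to 140 g.
- mill_disc: Fixed flat black rubber disc, 60 mm in diameter, 8 mm thick, on the drying rack: the one on which the mill stands at the start (within 5 mm of its centre). Origin at the centre of its underside, on the rack's top.
- knob_disc: Fixed flat black rubber disc, 60 mm in diameter, 8 mm thick, on the drying rack: the one on which the knob stands at the start (within 5 mm of its centre). Origin at the centre of its underside, on the rack's top.
- candlestick_disc: Fixed flat black rubber disc, 60 mm in diameter, 8 mm thick, on the drying rack: the one on which the candlestick stands at the start (within 5 mm of its centre). Origin at the centre of its underside, on the rack's top.
- cylinder_disc: Fixed flat black rubber disc, 60 mm in diameter, 8 mm thick, on the drying rack: the one on which the cylinder stands at the start (within 5 mm of its centre). Origin at the centre of its underside, on the rack's top.
- drying_rack: Fixed white flat board carrying the four black rubber discs in a row. Origin on the work surface under the middle of the row; y runs along the row towards the post, x across it. Board 90 mm across, 20 mm thick. An upright dark dowel post (18 mm thick, ball top 80 mm above the work surface) stands at one end, at y = +172 mm. Disc centres at y = +120, +40, -40, -120 mm, x = 0; the disc tops are 28 mm above the work surface.
- buffing_rack: Fixed pale wooden board with four round wells in a row. Origin on the work surface under the middle of the row; y runs along the row towards the post, x across it. Board 90 mm across, 20 mm thick. An upright dark dowel post (18 mm thick, ball top 80 mm above the work surface) stands at one end, at y = +172 mm. Well centres at y = +120, +40, -40, -120 mm, x = 0; wells 60 mm in diameter, 10 mm deep, flat bottom 10 mm above the work surface.
Things that resemble listed ones, but are neither listed nor needed, are in the scene too. What is shaped like the knob but green is not meant. What is shaped like the candlestick but blue is not meant.

How it is judged:
By the outcome, as a careful person would: the job done as asked, in the order asked, and still so for the second after the job is handed in, with the robot touching nothing.
It also fails if it takes over 109 s, if anything falls off the work surface, if the arm or the gripper's body presses on something with over 40 N, if the wrist force passes 120 N, or if a joint passes its speed limit or range.

## Robot

A 6-joint arm with a two-finger parallel gripper is mounted at the origin on the work surface. World frame = base frame: x ahead of the robot, y to its left, z up, the work surface at z = 0. Lengths are in m, angles in rad, forces in N, time in s.
With the tool pointing down it reaches from about 0.4 to 0.825 m from the base axis. Payload 7 kg.
Tool frame: the origin (TCP) lies midway between the tips of the shut fingers; the grasp point (between the pads) lies 19 mm behind it; y points along the fingers, z is the direction in which the jaws open and shut, and the axes are right-handed (so a half turn about y gives the same grasp; the last joint's range is limited). The gripper opens to 88 mm and grips with 3 to 60 N. Pads are 19 mm wide; open, the fingers measure 130 mm over their backs; the gripper's body (78 mm by 193 mm) begins 47 mm behind the grasp point.
Start: joints at [1.514, 0.359, 0.012, 0, -1.224, -0.288], TCP at [0.228, 0.635, 0.201] pointing down, gripper open.
Joint ranges: [-3.07, 3.07], [-1.43, 2.12], [-1.02, 1.25], [-3.03, 1.67], [-3.05, -0], [-3.03, 3.03]. Speed limits (rad/s): [2.39, 2.39, 3.01, 3.14, 3.14, 3.14].

## Interface

Orientations are given as [roll, pitch, yaw] about the fixed x, y, z axes, in that order (R = Rz(yaw) Ry(pitch) Rx(roll)).
In Python, from station import arm gives the robot as it stands.
- The arm moves only by the tool move_arm, never from a script. Its argument "deltas" is a list of rows, each an object with "dp": the shift along the tool's x, y, z in mm, a list of three; "rotation": the turn, a rotation vector about the tool's x, y, z in degrees, a list of three. A call has 1 to 5 rows; each row shifts and turns the pose as measured when the row begins, along the tool's axes as they then stand; what a row does not reach is not made up. A row lasts 1/12 s, in which the tool goes at most 41.7 mm and 7.16 degrees, less where a joint would pass 70% of its speed; a pose out of reach is approached as far as the arm can. A call is refused whole if a number of a shift passes 41.7 or a number of a turn 7.16, either way. A call with a gripper value outside its range is refused whole. "jaw" is the closure in counts, from 0 (fully open) to 255 (shut), set as the call begins (left out, the last holds). The fingers move at their own pace and stop on an object; "squeeze" is the grip in N (left out, the last holds). Time passes only in rows, so rows that do not move let the fingers close. It gives the time, the measured TCP pose, the force and the opening at its end, in the units of the state.
- arm.get_state(): the state, without advancing time (a new reading comes with each control period).
- arm.grab_frame(name): name is "scene" or "top" or "wrist"; returns a dict with "pixels" (400x640x3 uint8, red, green, blue), "z_map" (400x640 float32, m along the optical axis (not along the pixel's ray), 0 where there is no reading), "fx", "fy", "cx", "cy" (pixels), "cam_to_world" (4x4, takes a point from camera to world coordinates); the wrist camera has in their place "mount" (4x4, takes a point from camera to tool coordinates, whose origin is the TCP and whose axes are the tool frame's). Camera axes: x right, y down, z forward; pixel columns grow to the right and rows downward; lengths in m; the calibration is good to about 2 mm. A picture is of the moment at which its call begins: read the wrist's pose just before it.
- arm.job_done(): hands the job in, once; it reports no verdict.
The state is a dict: "t": time; "q": joint angles; "qd": joint speeds; "joint_efforts": joint torques, N m; "eef_pos": TCP position; "ee_rot": TCP orientation; "force": force on the tool from outside, world axes, zero at the start; "moment": the same for the moment, N m; "width": finger opening in m.
Only numpy, scipy, OpenCV 4.12 (cv2) and the standard library are available. Lean on these libraries where they do the work, as an engineer would, in place of code of your own. Each camera call takes 0.05 s, during which the arm holds its last target.

## Working session

There is one attempt and no reset: what is moved stays moved. The work goes in short steps, Python scripts to look and compute and a tool call to move; the robot and the scene stay as the last step left them, time stands still between calls to the robot, and variables do not carry over. Pictures are saved under pics/ and viewed, and the job is handed in when it is done.

Besides the shell and the picture viewer there is one more tool, called after "Emit:" as name(argument=value, ...), one argument or row to a line, values as JSON. move_arm: Moves the arm, as the interface text tells. Its arguments: {"type":"object","properties":{"deltas":{"type":"array","items":{"type":"object","properties":{"dp":{"type":"array","items":{"type":"number"}},"rotation":{"type":"array","items":{"type":"number"}}}}},"jaw":{"type":"number"},"squeeze":{"type":"number"}},"required":["deltas"]}

```bash
ls; mkdir -p pics; python3 - <<'E'
from station import arm
import cv2,pickle
s=arm.get_state(); print({k:s[k] for k in s})
for n in ["scene","top"]:
    f=arm.grab_frame(n); pickle.dump(f,open(f"{n}0.pkl","wb"))
    cv2.imwrite(f"pics/{n}0.png",f["pixels"][:,:,::-1]); print(n,f["fx"],f["fy"],f["cx"],f["cy"]); print(f["cam_to_world"].round(4) if hasattr(f["cam_to_world"],'round') else f["cam_to_world"])
E
```

```text
pics
{'t': 0.0, 'q': array([ 1.51411049e+00,  3.59365683e-01,  1.10543395e-02, -3.64120450e-04,
       -1.22412273e+00, -2.88076183e-01]), 'qd': array([-8.02228988e-04, -4.56441321e-05,  7.00397699e-04, -4.08667229e-04,
       -3.14882668e-05, -2.22485505e-04]), 'joint_efforts': array([-8.50701781e-04, -5.82715201e+01,  2.93045032e+01,  6.99696243e+00,
        6.78741460e-03, -1.82759322e-04]), 'eef_pos': array([0.22798997, 0.63474961, 0.19993197]), 'ee_rot': array([-1.56912881e+00,  1.37152100e-04,  2.79670675e+00]), 'force': array([ 0.85689517, -0.07483856,  0.47960392]), 'moment': array([ 0.00050213, -0.03916284, -0.00591186]), 'width': 0.08808698925361935}
scene 497.8892616207514 497.8892616207514 317.77917877276445 198.40636731074406
[[ 0.5248  0.5433 -0.6554  1.342 ]
 [ 0.8511 -0.3201  0.4161 -0.5675]
 [ 0.0163 -0.7761 -0.6304  0.8254]
 [ 0.      0.      0.      1.    ]]
top 482.4706414655425 482.4706414655425 320.5215971879662 197.08451200929576
[[-0.0263 -0.9897  0.1406  0.3386]
 [-0.9995  0.0286  0.0141 -0.0661]
 [-0.0179 -0.1401 -0.99    1.411 ]
 [ 0.      0.      0.      1.    ]]
```

View pics/scene0.png

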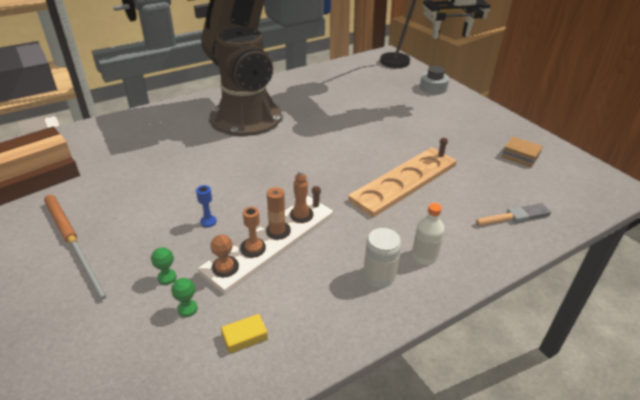

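View pics/top0.png

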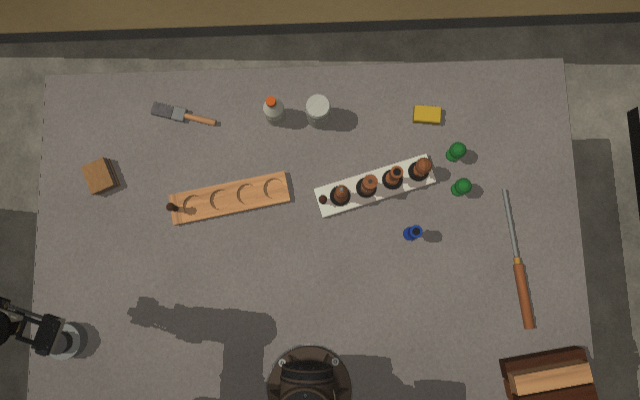

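```bash
python3 - <<'E'
import cv2,pickle
f=pickle.load(open("top0.pkl","rb"));p=f["pixels"][:,:,::-1]
cv2.imwrite("pics/ct1.png",cv2.resize(p[145:225,305:445],None,fx=5.6,fy=5.6,interpolation=cv2.INTER_CUBIC))
cv2.imwrite("pics/ct2.png",cv2.resize(p[160:235,160:300],None,fx=5.6,fy=5.6,interpolation=cv2.INTER_CUBIC))
f=pickle.load(open("scene0.pkl","rb"));p=f["pixels"][:,:,::-1]
cv2.imwrite("pics/cs1.png",cv2.resize(p[160:300,190:340],None,fx=4,fy=4,interpolation=cv2.INTER_CUBIC))
E
```

```text
(no output)
```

View pics/ct1.png

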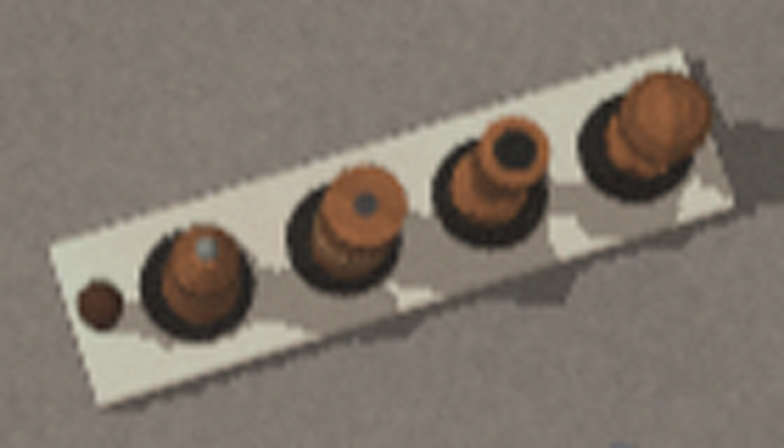

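View pics/ct2.png

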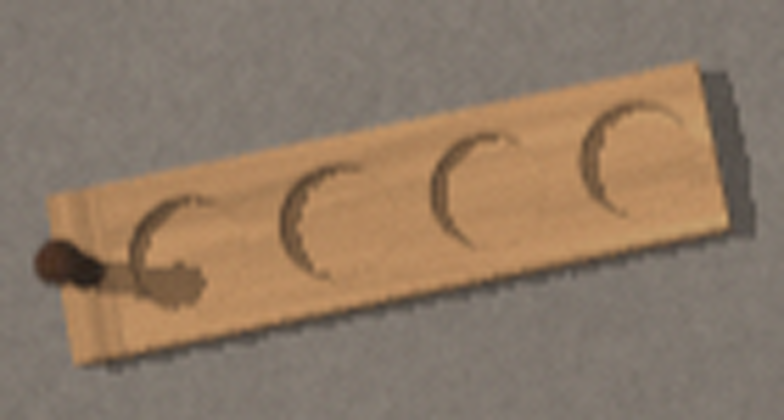

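View pics/cs1.png

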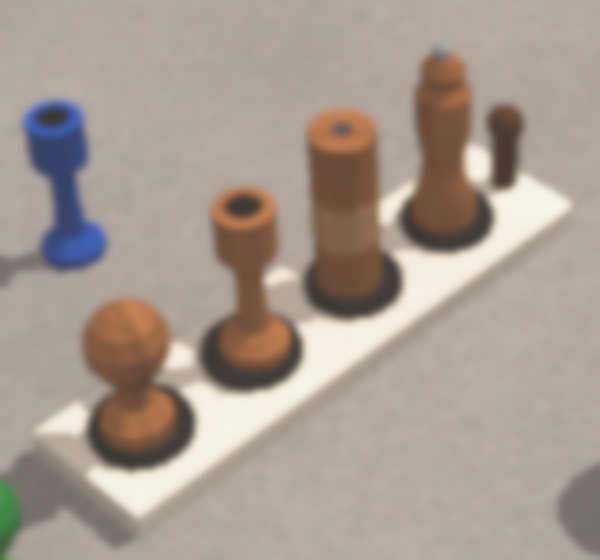

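```bash
cat > h.py <<'E'
import numpy as np,cv2,pickle
def ray(f,uv,z,M=None):
    M=f["cam_to_world"] if M is None else M
    uv=np.atleast_2d(np.array(uv,float))
    d=np.c_[(uv[:,0]-f["cx"])/f["fx"],(uv[:,1]-f["cy"])/f["fy"],np.ones(len(uv))]@M[:3,:3].T
    o=M[:3,3]; z=np.broadcast_to(z,len(uv))
    return o+d*((z-o[2])/d[:,2])[:,None]
def cp(pts,s,ox,oy): return (np.array(pts,float)+.5)/s-.5+np.array([ox,oy])
def rowfit(P,ys):
    # fit origin & yaw; row points at y
    P=np.array(P)[:,:2];ys=np.array(ys)
    m=P.mean(0);u=((P-m)*(ys-ys.mean())[:,None]).sum(0);L=np.linalg.norm(u);u/=L
    return m-u*ys.mean(),u,L/((ys-ys.mean())**2).sum()
E
python3 - <<'E'
from h import *
np.set_printoptions(precision=4,suppress=True)
f=pickle.load(open("top0.pkl","rb"))
ys=[.12,.04,-.04,-.12]
t=ray(f,cp([(206,247),(366,203),(515,150),(666,115)],5.6,305,145),[.153,.138,.132,.09]);print("tops",t)
d=ray(f,cp([(197,285),(344,238),(490,191),(636,145)],5.6,305,145),.028);print("discs",d);print(rowfit(d,ys))
b=ray(f,cp([(50,245),(683,48),(735,203),(98,405)],5.6,305,145),.02);print("board",b,b.mean(0),np.linalg.norm(np.diff(b,axis=0),axis=1))
w=ray(f,cp([(187,252),(336,221),(487,190),(637,157)],5.6,160,160),.02);print("wells",w);print(rowfit(w,ys))
b=ray(f,cp([(48,198),(697,62),(729,230),(78,365)],5.6,160,160),.02);print("board",b,b.mean(0),np.linalg.norm(np.diff(b,axis=0),axis=1))
p=ray(f,cp([(57,262)],5.6,160,160),.072);print("post",p)
p=ray(f,cp([(100,305)],5.6,305,145),.072);print("post",p)
f=pickle.load(open("scene0.pkl","rb"))
t=ray(f,cp([(438,50),(342,130),(244,205),(126,342)],4,190,160),[.154,.138,.132,.09]);print("scene tops",t)
d=ray(f,cp([(447,211),(353,276),(251,345),(142,419)],4,190,160),.028);print("discs",d);print(rowfit(d,ys))
E
```

```text
tops [[ 0.538  -0.1038  0.153 ]
 [ 0.5594 -0.1812  0.138 ]
 [ 0.5841 -0.2542  0.132 ]
 [ 0.6076 -0.336   0.09  ]]
discs [[ 0.5381 -0.1022  0.028 ]
 [ 0.5604 -0.1791  0.028 ]
 [ 0.5829 -0.2556  0.028 ]
 [ 0.6049 -0.3323  0.028 ]]
(array([ 0.5716, -0.2173]), array([-0.2792,  0.9602]), np.float64(0.9980432104125678))
board [[ 0.5625 -0.0265  0.02  ]
 [ 0.6574 -0.3612  0.02  ]
 [ 0.5742 -0.3835  0.02  ]
 [ 0.478  -0.0493  0.02  ]] [ 0.568  -0.2051  0.02  ] [0.3479 0.0861 0.3477]
wells [[0.5247 0.3266 0.02  ]
 [0.5388 0.2487 0.02  ]
 [0.5529 0.1696 0.02  ]
 [0.568  0.091  0.02  ]]
(array([0.5461, 0.209 ]), array([-0.1802,  0.9836]), np.float64(0.9987345925780331))
board [[0.5553 0.4    0.02  ]
 [0.6176 0.0588 0.02  ]
 [0.5282 0.0435 0.02  ]
 [0.4673 0.3827 0.02  ]] [0.5421 0.2213 0.02  ] [0.3468 0.0907 0.3446]
post [[0.5146 0.3774 0.072 ]]
post [[ 0.523  -0.0523  0.072 ]]
scene tops [[ 0.5412 -0.111   0.154 ]
 [ 0.5605 -0.1837  0.138 ]
 [ 0.5842 -0.2555  0.132 ]
 [ 0.6067 -0.3375  0.09  ]]
discs [[ 0.5388 -0.1043  0.028 ]
 [ 0.5615 -0.1816  0.028 ]
 [ 0.583  -0.2584  0.028 ]
 [ 0.6044 -0.3343  0.028 ]]
(array([ 0.5719, -0.2196]), array([-0.2737,  0.9618]), np.float64(0.9964567456041061))
```

```bash
cat >> h.py <<'E'
from scipy.spatial.transform import Rotation as Ro
D=dict(mill=(.5386,-.1045),cyl=(.5599,-.1822),cand=(.5842,-.2548),knob=(.6070,-.3367))
W=dict(mill=(.5677,.0910),cyl=(.5533,.1697),cand=(.5389,.2483),knob=(.5245,.3270))
YD,YW=106.1,100.4
G=dict(mill=.082,cyl=.082,cand=.088,knob=.062)
def plan(xy,z,yaw,n=None,show=6,step=40,start=None):
    from station import arm
    s=arm.get_state(); p=np.array(s["eef_pos"]);R=Ro.from_euler("xyz",s["ee_rot"])
    T=np.array([*xy,z]);RT=Ro.from_euler("xyz",[-np.pi/2,0,np.radians(yaw)])
    rv=(R.inv()*RT).as_rotvec()
    if n is None: n=max(int(np.ceil(np.linalg.norm(T-p)*1000/step)),int(np.ceil(np.degrees(np.linalg.norm(rv))/7)),1)
    print("t",round(s["t"],2),"p",p.round(4),"yaw",np.degrees(s["ee_rot"][2]).round(2),"F",s["force"].round(1),"w",round(s["width"],4),"rot",np.degrees(rv).round(2),"n",n, "world d mm",((T-p)*1000).round(1))
    dR=Ro.from_rotvec(rv/n)
    for i in range(min(n,show)):
        print(i,"dp",(R.inv().apply((T-p))*1000/n).round(1),"rot",np.degrees(rv/n).round(2)); R=R*dR
E
python3 -c "
from h import *
plan(D['mill'],.22,YD,n=20,show=20)"
```

```text
t 0.1 p [0.228  0.6348 0.2   ] yaw 160.24 F [-0.2  0.4 -0.2] w 0.0877 rot [-7.000e-02  5.414e+01 -5.000e-02] n 20 world d mm [ 310.6 -739.3   20. ]
0 dp [-27.1  -1.   29.5] rot [-0.    2.71 -0.  ]
1 dp [-28.5  -1.   28.2] rot [-0.    2.71 -0.  ]
2 dp [-29.8  -1.   26.9] rot [-0.    2.71 -0.  ]
3 dp [-31.   -1.   25.4] rot [-0.    2.71 -0.  ]
4 dp [-32.2  -1.   23.9] rot [-0.    2.71 -0.  ]
5 dp [-33.3  -1.   22.4] rot [-0.    2.71 -0.  ]
6 dp [-34.3  -1.   20.8] rot [-0.    2.71 -0.  ]
7 dp [-35.2  -1.   19.1] rot [-0.    2.71 -0.  ]
8 dp [-36.1  -1.   17.5] rot [-0.    2.71 -0.  ]
9 dp [-36.9  -1.   15.7] rot [-0.    2.71 -0.  ]
10 dp [-37.6  -1.   14. ] rot [-0.    2.71 -0.  ]
11 dp [-38.2  -1.   12.2] rot [-0.    2.71 -0.  ]
12 dp [-38.7  -1.   10.4] rot [-0.    2.71 -0.  ]
13 dp [-39.2  -1.    8.5] rot [-0.    2.71 -0.  ]
14 dp [-39.5  -1.    6.7] rot [-0.    2.71 -0.  ]
15 dp [-39.8  -1.    4.8] rot [-0.    2.71 -0.  ]
16 dp [-40.   -1.    2.9] rot [-0.    2.71 -0.  ]
17 dp [-40.1  -1.    1. ] rot [-0.    2.71 -0.  ]
18 dp [-40.1  -1.   -0.9] rot [-0.    2.71 -0.  ]
19 dp [-40.   -1.   -2.8] rot [-0.    2.71 -0.  ]
```

Look-alikes (scene picture): green knobs at (163,262) and (184,295), the blue candlestick at (206,205). None of them is on the white rack. The wanted ones stand on the discs: mill (301,195), cylinder (276,212), candlestick (252,230), knob (222,253). The crops show all four brown, and the tops and discs agree to within 5 mm. I'll start with the mill.

Emit:
move_arm(
  deltas=[
    {"dp": [-27, -2, 29.5], "rotation": [0, 3.5, 0]},
    {"dp": [-28.5, -2, 28], "rotation": [0, 3.5, 0]},
    {"dp": [-30, -2, 26.5], "rotation": [0, 3.5, 0]},
    {"dp": [-31.5, -2, 25], "rotation": [0, 3.5, 0]},
    {"dp": [-32.5, -2, 23], "rotation": [0, 3.5, 0]},
  ],
  jaw=0,
  squeeze=20,
)

```text
t: 0.52
eef_pos: [0.3007, 0.4468, 0.2041]
ee_rot: [-1.562, 0.005, 2.487]
force: [0.8, -1.0, -0.1]
width: 0.0878
```

```bash
python3 -c "
from h import *
plan(D['mill'],.22,YD,show=6)"
```

```text
t 0.52 p [0.3007 0.4468 0.2041] yaw 142.49 F [ 0.8 -1.  -0.1] w 0.0878 rot [-0.43 36.39 -0.42] n 16 world d mm [ 237.9 -551.3   15.9]
0 dp [-32.8  -0.7  18.3] rot [-0.03  2.27 -0.03]
1 dp [-33.5  -0.7  17. ] rot [-0.03  2.27 -0.03]
2 dp [-34.1  -0.7  15.6] rot [-0.03  2.27 -0.03]
3 dp [-34.7  -0.7  14.3] rot [-0.03  2.27 -0.03]
4 dp [-35.3  -0.8  12.9] rot [-0.03  2.27 -0.03]
5 dp [-35.7  -0.8  11.5] rot [-0.03  2.27 -0.03]
```

Emit:
move_arm(
  deltas=[
    {"dp": [-32.8, -2, 18.3], "rotation": [0, 3, 0]},
    {"dp": [-33.5, -2, 17], "rotation": [0, 3, 0]},
    {"dp": [-34.5, -2, 15], "rotation": [0, 3, 0]},
    {"dp": [-35, -2, 13.5], "rotation": [0, 3, 0]},
    {"dp": [-36, -2, 12], "rotation": [0, 3, 0]},
  ],
)

```text
t: 0.93
eef_pos: [0.3728, 0.2621, 0.215]
ee_rot: [-1.561, 0.007, 2.213]
force: [2.3, 0.8, -0.3]
width: 0.0873
```

```bash
python3 -c "
from h import *
plan(D['mill'],.22,YD,show=6)"
```

```text
t 0.93 p [0.3728 0.2621 0.215 ] yaw 126.77 F [ 2.3  0.8 -0.3] w 0.0873 rot [-0.47 20.67 -0.52] n 11 world d mm [ 165.8 -366.6    5. ]
0 dp [-35.7  -0.1   7.9] rot [-0.04  1.88 -0.05]
1 dp [-36.   -0.1   6.7] rot [-0.04  1.88 -0.05]
2 dp [-36.2  -0.2   5.5] rot [-0.04  1.88 -0.05]
3 dp [-36.3  -0.2   4.3] rot [-0.04  1.88 -0.05]
4 dp [-36.4  -0.2   3.1] rot [-0.04  1.88 -0.05]
5 dp [-36.5  -0.3   1.9] rot [-0.04  1.88 -0.05]
```

Emit:
move_arm(
  deltas=[
    {"dp": [-36, -1, 8], "rotation": [0, 2, 0]},
    {"dp": [-36, -1, 7], "rotation": [0, 2, 0]},
    {"dp": [-36, -1, 5.5], "rotation": [0, 2, 0]},
    {"dp": [-36, -1, 4.5], "rotation": [0, 2, 0]},
    {"dp": [-36, -1, 3], "rotation": [0, 2, 0]},
  ],
)

```text
t: 1.35
eef_pos: [0.4462, 0.0855, 0.2226]
ee_rot: [-1.564, 0.008, 2.03]
force: [1.1, 0.4, -0.7]
width: 0.0879
```

```bash
python3 -c "
from h import *
plan(D['mill'],.22,YD,show=8)"
```

```text
t 1.35 p [0.4462 0.0855 0.2226] yaw 116.29 F [ 1.1  0.4 -0.7] w 0.0879 rot [-0.33 10.19 -0.47] n 6 world d mm [  92.4 -190.    -2.6]
0 dp [-35.2   0.7   0.2] rot [-0.06  1.7  -0.08]
1 dp [-35.2   0.6  -0.8] rot [-0.06  1.7  -0.08]
2 dp [-35.2   0.6  -1.9] rot [-0.06  1.7  -0.08]
3 dp [-35.1   0.6  -2.9] rot [-0.06  1.7  -0.08]
4 dp [-35.    0.5  -3.9] rot [-0.06  1.7  -0.08]
5 dp [-34.9   0.5  -5. ] rot [-0.06  1.7  -0.08]
```

Emit:
move_arm(
  deltas=[
    {"dp": [-35, 0, 0], "rotation": [0, 2, 0]},
    {"dp": [-35, 0, -1], "rotation": [0, 2, 0]},
    {"dp": [-35, 0, -2], "rotation": [0, 2, 0]},
    {"dp": [-35, 0, -3], "rotation": [0, 2, -0.2]},
    {"dp": [-30, 0, -4], "rotation": [0, 2, -0.2]},
  ],
)

```text
t: 1.77
eef_pos: [0.5208, -0.0781, 0.2241]
ee_rot: [-1.567, 0.001, 1.846]
force: [0.6, 0.8, 0.2]
width: 0.0882
```

```bash
python3 -c "
from h import *
plan(D['mill'],.22,YD,show=8)
from station import arm
s=arm.get_state();f=arm.grab_frame('wrist');pickle.dump((s,f),open('w1.pkl','wb'));cv2.imwrite('pics/w1.png',f['pixels'][:,:,::-1]);print(f['mount'],f['fx'],f['cx'],f['cy'])"
```

```text
t 1.77 p [ 0.5208 -0.0781  0.2241] yaw 105.77 F [0.6 0.8 0.2] w 0.0882 rot [-0.23 -0.33 -0.04] n 1 world d mm [ 17.8 -26.4  -4.1]
0 dp [-30.3   4.1 -10. ] rot [-0.23 -0.33 -0.04]
[[-3.64555719e-04  9.51969360e-01  3.06193085e-01 -8.20598730e-02]
 [-3.68609470e-04 -3.06193213e-01  9.51969317e-01 -1.85059099e-01]
 [ 9.99999866e-01  2.34180188e-04  4.62529408e-04 -5.68720973e-04]
 [ 0.00000000e+00  0.00000000e+00  0.00000000e+00  1.00000000e+00]] 302.1370539852035 317.958224164715 199.86215537576987
```

View pics/w1.png

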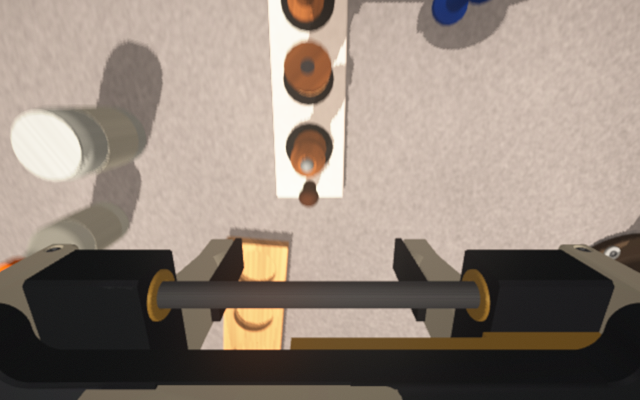

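```bash
cat >> h.py <<'E'
def wray(s,f,uv,z):
    M=np.eye(4);M[:3,:3]=Ro.from_euler("xyz",s["ee_rot"]).as_matrix();M[:3,3]=s["eef_pos"]
    return ray(f,uv,z,M@np.array(f["mount"]))
E
python3 -c "
from h import *
s,f=pickle.load(open('w1.pkl','rb'))
print(wray(s,f,[(307,163),(307,66),(308,190)],[.155,.138,.076]).round(4))
p=f['pixels'][:,:,::-1]
cv2.imwrite('pics/w1c.png',cv2.resize(p[0:210,250:370],None,fx=2.8,fy=2.8,interpolation=cv2.INTER_CUBIC))"
```

```text
[[ 0.5389 -0.1076  0.155 ]
 [ 0.5597 -0.1824  0.138 ]
 [ 0.528  -0.0624  0.076 ]]
```

View pics/w1c.png

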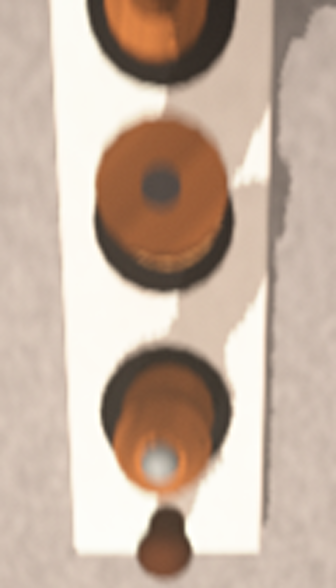

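```bash
sed -i 's/mill=(.5386,-.1045)/mill=(.5388,-.1065)/' h.py; python3 -c "
from h import *
plan(D['mill'],.20,YD,show=8)"
```

```text
t 1.82 p [ 0.5223 -0.0815  0.2236] yaw 105.52 F [ 4.3 -3.1  2.9] w 0.0874 rot [-0.3  -0.58 -0.11] n 1 world d mm [ 16.5 -25.  -23.6]
0 dp [-28.4  23.6  -9.3] rot [-0.3  -0.58 -0.11]
```

Emit:
move_arm(
  deltas=[
    {"dp": [-20, 0, -7], "rotation": [0, -0.4, 0]},
    {"dp": [-8, 8, -2], "rotation": [0, -0.2, 0]},
    {"dp": [0, 0, 0], "rotation": [0, 0, 0]},
  ],
)

```text
t: 2.07
eef_pos: [0.5388, -0.1108, 0.2136]
ee_rot: [-1.563, 0.001, 1.846]
force: [-0.8, 0.8, -0.2]
width: 0.0874
```

```bash
python3 -c "
from h import *
plan(D['mill'],.091,YD,show=8)"
```

```text
t 2.07 p [ 0.5388 -0.1108  0.2136] yaw 105.75 F [-0.8  0.8 -0.2] w 0.0874 rot [-0.44 -0.35 -0.06] n 4 world d mm [   0.     4.3 -122.6]
0 dp [ 1.1 30.7 -0.5] rot [-0.11 -0.09 -0.01]
1 dp [ 1.  30.7 -0.5] rot [-0.11 -0.09 -0.01]
2 dp [ 1.  30.7 -0.4] rot [-0.11 -0.09 -0.01]
3 dp [ 1.  30.7 -0.4] rot [-0.11 -0.09 -0.01]
```

Emit:
move_arm(
  deltas=[
    {"dp": [4, 20, -1], "rotation": [-0.4, -0.3, 0]},
    {"dp": [0, 30, 0], "rotation": [0, 0, 0]},
    {"dp": [0, 30, 0], "rotation": [0, 0, 0]},
    {"dp": [0, 25, 0], "rotation": [0, 0, 0]},
    {"dp": [0, 8, 0], "rotation": [0, 0, 0]},
  ],
)

```text
t: 2.48
eef_pos: [0.5392, -0.1052, 0.0993]
ee_rot: [-1.576, 0.002, 1.85]
force: [-0.7, 0.6, -0.2]
width: 0.0878
```

```bash
python3 -c "
from h import *
plan(D['mill'],.091,YD,show=8)"
```

```text
t 2.48 p [ 0.5392 -0.1052  0.0993] yaw 106.02 F [-0.7  0.6 -0.2] w 0.0878 rot [ 0.28 -0.08 -0.11] n 1 world d mm [-0.4 -1.3 -8.3]
0 dp [-1.2  8.3  0.8] rot [ 0.28 -0.08 -0.11]
```

Emit:
move_arm(
  deltas=[
    {"dp": [-1, 8, 0.5], "rotation": [0.3, 0, 0]},
    {"dp": [0, 0, 0], "rotation": [0, 0, 0]},
  ],
)

```text
t: 2.65
eef_pos: [0.5372, -0.1053, 0.0894]
ee_rot: [-1.566, 0.001, 1.852]
force: [-0.4, -0.1, 1.0]
width: 0.0876
```

Emit:
move_arm(
  deltas=[
    {"dp": [0, 0, 0]},
    {"dp": [0, 0, 0]},
    {"dp": [0, 0, 0]},
    {"dp": [0, 0, 0]},
    {"dp": [0, 0, 0]},
  ],
  jaw=255,
  squeeze=20,
)

```text
$.deltas[0]: bad value
```

```bash
python3 -c "
from h import *
plan(D['mill'],.091,YD,show=8)"
```

```text
t 2.65 p [ 0.5372 -0.1053  0.0894] yaw 106.1 F [-0.4 -0.1  1. ] w 0.0876 rot [-0.27 -0.   -0.07] n 1 world d mm [ 1.6 -1.2  1.6]
0 dp [-1.6 -1.6 -1.2] rot [-0.27 -0.   -0.07]
```

Emit:
move_arm(
  deltas=[
    {"dp": [0, -1, -1], "rotation": [-0.2, 0, 0]},
    {"dp": [0, 0, 0], "rotation": [0, 0, 0]},
    {"dp": [0, 0, 0], "rotation": [0, 0, 0]},
    {"dp": [0, 0, 0], "rotation": [0, 0, 0]},
    {"dp": [0, 0, 0], "rotation": [0, 0, 0]},
  ],
  jaw=255,
  squeeze=20,
)

```text
t: 3.07
eef_pos: [0.5417, -0.1041, 0.0957]
ee_rot: [-1.577, 0.003, 1.854]
force: [0.2, 0.2, -0.5]
width: 0.0598
```

Emit:
move_arm(
  deltas=[
    {"dp": [0, 0, 0], "rotation": [0, 0, 0]},
    {"dp": [0, 0, 0], "rotation": [0, 0, 0]},
    {"dp": [0, 0, 0], "rotation": [0, 0, 0]},
  ],
)

```text
t: 3.32
eef_pos: [0.5425, -0.1041, 0.0972]
ee_rot: [-1.58, 0.004, 1.853]
force: [0.5, -0.2, -0.2]
width: 0.0399
```

```bash
python3 -c "
from h import *
plan(W['mill'],.243,YW,show=8)"
```

```text
t 3.32 p [ 0.5425 -0.1041  0.0972] yaw 106.19 F [ 0.5 -0.2 -0.2] w 0.0399 rot [ 0.52  5.79 -0.19] n 7 world d mm [ 25.2 195.1 145.8]
0 dp [ 25.7 -20.8 -11.4] rot [ 0.07  0.83 -0.03]
1 dp [ 25.9 -20.8 -11. ] rot [ 0.07  0.83 -0.03]
2 dp [ 26.  -20.8 -10.6] rot [ 0.07  0.83 -0.03]
3 dp [ 26.2 -20.8 -10.2] rot [ 0.07  0.83 -0.03]
4 dp [ 26.3 -20.8  -9.8] rot [ 0.07  0.83 -0.03]
5 dp [ 26.5 -20.8  -9.4] rot [ 0.07  0.83 -0.03]
6 dp [ 26.6 -20.8  -9. ] rot [ 0.07  0.83 -0.03]
```

Emit:
move_arm(
  deltas=[
    {"dp": [0, 6, 3], "rotation": [0.4, 0, -0.2]},
  ],
)

```text
t: 3.4
eef_pos: [0.5406, -0.105, 0.0922]
ee_rot: [-1.575, 0.001, 1.854]
force: [-1.0, 0.7, 6.2]
width: 0.0331
```

```bash
python3 -c "
from h import *
plan(D['mill'],.091,YD,show=8)"
```

```text
t 3.4 p [ 0.5406 -0.105   0.0922] yaw 106.21 F [-1.   0.7  6.2] w 0.0331 rot [ 0.22  0.11 -0.05] n 1 world d mm [-1.8 -1.5 -1.2]
0 dp [-0.9  1.2  2.1] rot [ 0.22  0.11 -0.05]
```

Emit:
move_arm(
  deltas=[
    {"dp": [0, -2, 0], "rotation": [0, 0, 0]},
    {"dp": [0, -12, 0], "rotation": [0, 0, 0]},
    {"dp": [0, -22, 0], "rotation": [0, 0, 0]},
  ],
)

```text
t: 3.65
eef_pos: [0.536, -0.1053, 0.1232]
ee_rot: [-1.564, -0.002, 1.852]
force: [0.1, -0.0, -2.0]
width: 0.0319
```

```bash
python3 -c "
from h import *
plan(W['mill'],.20,YW,show=8,step=25)"
```

```text
t 3.65 p [ 0.536  -0.1053  0.1232] yaw 106.13 F [ 0.1 -0.  -2. ] w 0.0319 rot [-0.4   5.73  0.12] n 9 world d mm [ 31.7 196.3  76.8]
0 dp [20.  -8.6 -9.4] rot [-0.04  0.64  0.01]
1 dp [20.1 -8.6 -9.2] rot [-0.04  0.64  0.01]
2 dp [20.2 -8.5 -9. ] rot [-0.04  0.64  0.01]
3 dp [20.3 -8.5 -8.7] rot [-0.04  0.64  0.01]
4 dp [20.4 -8.5 -8.5] rot [-0.04  0.64  0.01]
5 dp [20.5 -8.5 -8.3] rot [-0.04  0.64  0.01]
6 dp [20.6 -8.5 -8.1] rot [-0.04  0.64  0.01]
7 dp [20.7 -8.5 -7.8] rot [-0.04  0.64  0.01]
```

Emit:
move_arm(
  deltas=[
    {"dp": [0, -28, -2], "rotation": [-0.3, 0, 0]},
    {"dp": [6, -25, -4], "rotation": [0, 0.6, 0]},
    {"dp": [14, -12, -7], "rotation": [0, 0.6, 0]},
    {"dp": [20, -4, -9], "rotation": [0, 0.6, 0]},
    {"dp": [22, 0, -9], "rotation": [0, 0.6, 0]},
  ],
)

```text
t: 4.07
eef_pos: [0.5497, -0.0391, 0.1965]
ee_rot: [-1.568, -0.003, 1.804]
force: [0.9, -0.5, -1.1]
width: 0.0323
```

```bash
python3 -c "
from h import *
plan(W['mill'],.18,YW,show=8,step=25)"
```

```text
t 4.07 p [ 0.5497 -0.0391  0.1965] yaw 103.34 F [ 0.9 -0.5 -1.1] w 0.0323 rot [-0.16  2.94  0.17] n 6 world d mm [ 18.  130.1 -16.5]
0 dp [20.4  2.8 -7.9] rot [-0.03  0.49  0.03]
1 dp [20.5  2.8 -7.8] rot [-0.03  0.49  0.03]
2 dp [20.5  2.8 -7.6] rot [-0.03  0.49  0.03]
3 dp [20.6  2.8 -7.4] rot [-0.03  0.49  0.03]
4 dp [20.7  2.8 -7.2] rot [-0.03  0.49  0.03]
5 dp [20.7  2.8 -7. ] rot [-0.03  0.49  0.03]
```

Emit:
move_arm(
  deltas=[
    {"dp": [24, 2, -9], "rotation": [0, 0.6, 0]},
    {"dp": [26, 2, -9], "rotation": [0, 0.6, 0]},
    {"dp": [26, 2, -9], "rotation": [0, 0.6, 0]},
    {"dp": [24, 2, -8], "rotation": [0, 0.6, 0]},
    {"dp": [14, 2, -4], "rotation": [0, 0.5, 0]},
  ],
)

```text
t: 4.48
eef_pos: [0.5636, 0.0866, 0.1859]
ee_rot: [-1.568, -0.004, 1.748]
force: [0.3, -0.1, -1.3]
width: 0.0321
```

```bash
python3 -c "
from h import *
plan(W['mill'],.10,YW,show=8,step=25)
from station import arm
s=arm.get_state();f=arm.grab_frame('wrist');pickle.dump((s,f),open('w2.pkl','wb'));cv2.imwrite('pics/w2.png',f['pixels'][:,:,::-1])
f=arm.grab_frame('scene');cv2.imwrite('pics/s2.png',cv2.resize(f['pixels'][80:300,180:480,::-1],None,fx=2.5,fy=2.5,interpolation=cv2.INTER_CUBIC))"
```

```text
t 4.48 p [0.5636 0.0866 0.1859] yaw 100.15 F [ 0.3 -0.1 -1.3] w 0.0321 rot [-0.19 -0.25  0.25] n 4 world d mm [  4.1   4.4 -85.9]
0 dp [ 0.8 21.5 -1.3] rot [-0.05 -0.06  0.06]
1 dp [ 0.8 21.5 -1.3] rot [-0.05 -0.06  0.06]
2 dp [ 0.9 21.5 -1.2] rot [-0.05 -0.06  0.06]
3 dp [ 0.9 21.5 -1.2] rot [-0.05 -0.06  0.06]
```

View pics/w2.png

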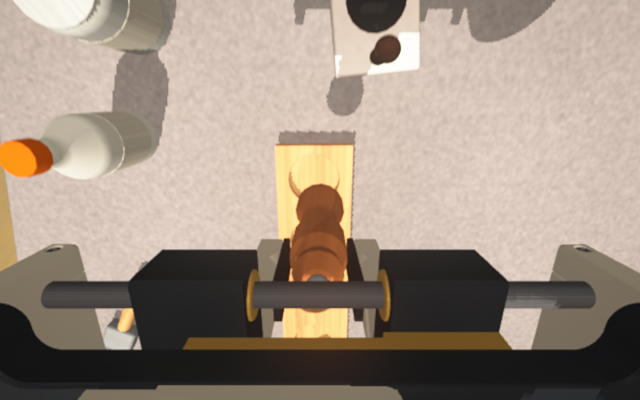

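View pics/s2.png

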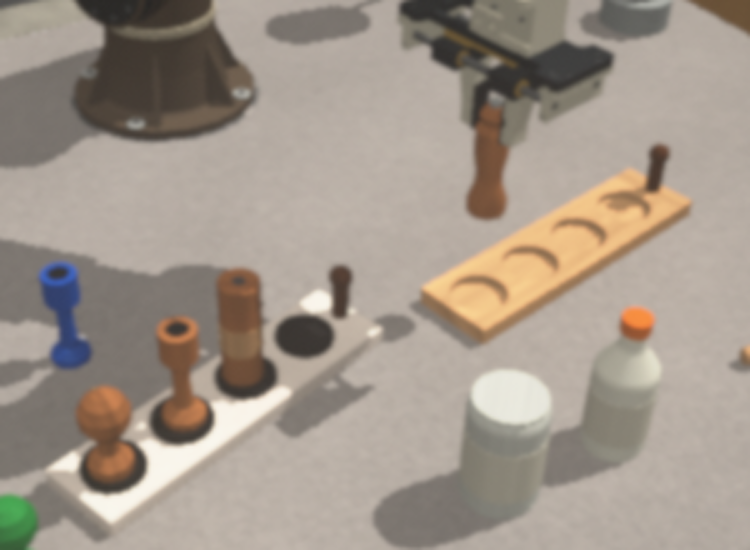

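```bash
python3 -c "
from h import *
s,f=pickle.load(open('w2.pkl','rb'))
cv2.imwrite('pics/w2c.png',cv2.resize(f['pixels'][130:300,250:380,::-1],None,fx=3.4,fy=3.4,interpolation=cv2.INTER_CUBIC))
print(wray(s,f,[(317,276),(319,203),(277,145),(353,145)],[s['eef_pos'][2]+.064,s['eef_pos'][2]-.063,.02,.02]).round(4),s['eef_pos'])
u=np.array([-.1802,.9836]);v=np.array([.9836,.1802]);o=np.array([.5461,.209])
print('far corners expected',o-.165*u+.045*v,o-.165*u-.045*v)"
```

```text
[[0.5658 0.0801 0.2499]
 [0.5626 0.0873 0.1229]
 [0.6159 0.0605 0.02  ]
 [0.5297 0.0451 0.02  ]] [0.56357639 0.08657888 0.18589998]
far corners expected [0.620095 0.054815] [0.531571 0.038597]
```

View pics/w2c.png

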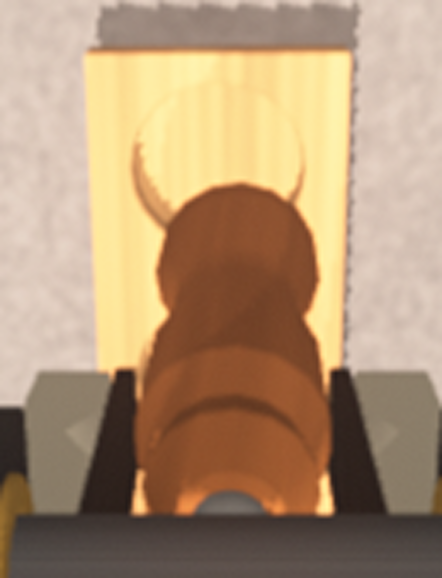

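```bash
python3 -c "
from h import *
s,f=pickle.load(open('w2.pkl','rb'))
print(wray(s,f,[(314.1,178.5),(320.3,207.4)],[.02,s['eef_pos'][2]-.06]).round(4),s['eef_pos'])"
```

```text
[[0.567  0.0921 0.02  ]
 [0.561  0.0901 0.1259]] [0.56357639 0.08657888 0.18589998]
```

```bash
python3 -c "
from h import *
f=pickle.load(open('scene0.pkl','rb'))
print(ray(f,cp([(495,99),(488,203)],2.5,180,80),[.2499,.1259]).round(4))"
```

```text
[[0.5689 0.0813 0.2499]
 [0.5615 0.0926 0.1259]]
```

Emit:
move_arm(
  deltas=[
    {"dp": [2, 14, -2], "rotation": [0, 0, 1.5]},
    {"dp": [2, 20, -2], "rotation": [0, 0, 1.5]},
    {"dp": [0, 20, -1], "rotation": [0, 0, 1.5]},
    {"dp": [0, 18, 0], "rotation": [0, 0, 0.2]},
    {"dp": [0, 8, 0], "rotation": [0, 0, 0]},
  ],
)

```text
t: 5.0
eef_pos: [0.5689, 0.0873, 0.1039]
ee_rot: [-1.569, 0.08, 1.752]
force: [0.1, -0.5, -1.3]
width: 0.0328
```

```bash
python3 -c "
from h import *
plan((.567,.0915),.08,YW,show=8,step=25)
from station import arm
s=arm.get_state();f=arm.grab_frame('wrist');pickle.dump((s,f),open('w3.pkl','wb'));cv2.imwrite('pics/w3.png',cv2.resize(f['pixels'][130:330,220:420,::-1],None,fx=3,fy=3,interpolation=cv2.INTER_CUBIC))
f=arm.grab_frame('scene');cv2.imwrite('pics/s3.png',cv2.resize(f['pixels'][100:220,330:470,::-1],None,fx=5,fy=5,interpolation=cv2.INTER_CUBIC))"
```

```text
t 5.0 p [0.5689 0.0873 0.1039] yaw 100.36 F [ 0.1 -0.5 -1.3] w 0.0328 rot [-0.09 -0.05 -4.61] n 1 world d mm [ -1.9   4.2 -23.9]
0 dp [ 6.4 23.5  1. ] rot [-0.09 -0.05 -4.61]
```

View pics/w3.png

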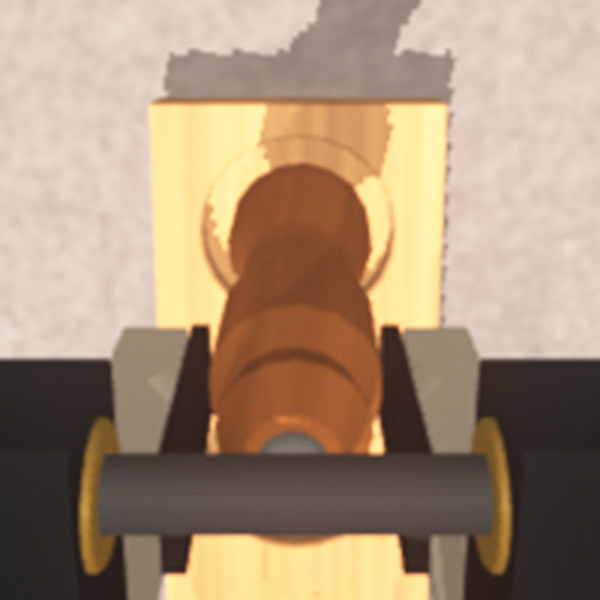

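View pics/s3.png

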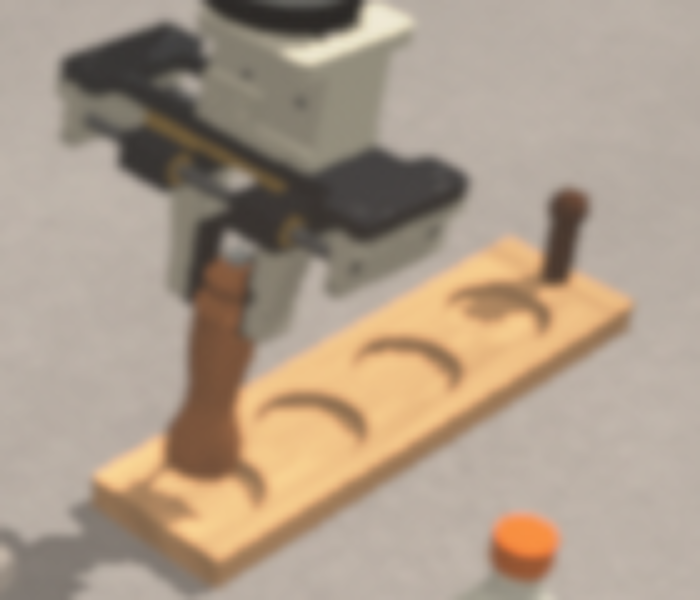

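```bash
python3 -c "
from h import *
f=pickle.load(open('scene0.pkl','rb'))
print(ray(f,cp([(237,248),(203,455)],5,330,100),[.168,.043]).round(4))
s,f=pickle.load(open('w3.pkl','rb'))
print(wray(s,f,cp([(292,450),(300,233),(298,230)],3,220,130),[.168,.043,.02]).round(4))
print(Ro.from_euler('xyz',s['ee_rot']).as_matrix().round(3))
def proj(P):
    M=np.linalg.inv(f0['cam_to_world']);c=M[:3,:3]@P+M[:3,3];return c[0]/c[2]*f0['fx']+f0['cx'],c[1]/c[2]*f0['fy']+f0['cy']
f0=pickle.load(open('scene0.pkl','rb'))
for z in (.043,.168):
    u=np.array(proj(np.array([.567,.087,z])));print((u-[330,100])*5)
"
```

```text
[[0.5715 0.0867 0.168 ]
 [0.5696 0.0808 0.043 ]]
[[0.5697 0.088  0.168 ]
 [0.5678 0.0859 0.043 ]
 [0.5674 0.0909 0.02  ]]
[[-0.179  0.013 -0.984]
 [ 0.981 -0.079 -0.18 ]
 [-0.08  -0.997  0.002]]
[207.84126503 446.45999745]
[229.81401    241.29461165]
```

Emit:
move_arm(
  deltas=[
    {"dp": [5, 10, 0], "rotation": [0, 0, 0]},
    {"dp": [3, 9, 0], "rotation": [0, 0, 0]},
    {"dp": [0, 4, 0], "rotation": [0, 0, 0]},
  ],
)

```text
t: 5.35
eef_pos: [0.5703, 0.0935, 0.0827]
ee_rot: [-1.574, 0.079, 1.749]
force: [0.7, 0.5, -0.7]
width: 0.032
```

Emit:
move_arm(
  deltas=[
    {"dp": [0, 4, 2], "rotation": [0, 0, 0]},
    {"dp": [0, 3, 0], "rotation": [0, 0, 0]},
  ],
)

```text
t: 5.52
eef_pos: [0.5686, 0.0927, 0.0754]
ee_rot: [-1.575, 0.078, 1.749]
force: [-0.1, -0.2, -0.9]
width: 0.0324
```

Emit:
move_arm(
  deltas=[
    {"dp": [0, 2, 1], "rotation": [0, 0, 0]},
    {"dp": [0, 2, 0], "rotation": [0, 0, 0]},
  ],
)

```text
t: 5.68
eef_pos: [0.5701, 0.092, 0.0743]
ee_rot: [-1.579, 0.08, 1.751]
force: [-4.3, -2.9, 18.9]
width: 0.0321
```

Emit:
move_arm(
  deltas=[
    {"dp": [0, -1, 0], "rotation": [0, 0, 0]},
    {"dp": [0, -0.5, 0], "rotation": [0, 0, 0]},
  ],
)

```text
t: 5.85
eef_pos: [0.5708, 0.0919, 0.0772]
ee_rot: [-1.582, 0.08, 1.751]
force: [-0.0, 0.2, -1.9]
width: 0.0326
```

Emit:
move_arm(
  deltas=[
    {"dp": [0, 3, 1], "rotation": [0, 0, 0]},
    {"dp": [0, 1, 1], "rotation": [0, 0, 0]},
  ],
)

```text
t: 6.02
eef_pos: [0.5704, 0.0917, 0.0745]
ee_rot: [-1.585, 0.079, 1.751]
force: [0.8, -1.1, 5.9]
width: 0.0323
```

Emit:
move_arm(
  deltas=[
    {"dp": [0, 0, 0], "rotation": [0, 0, 0]},
    {"dp": [0, 0, 0], "rotation": [0, 0, 0]},
    {"dp": [0, 0, 0], "rotation": [0, 0, 0]},
    {"dp": [0, 0, 0], "rotation": [0, 0, 0]},
    {"dp": [0, 0, 0], "rotation": [0, 0, 0]},
  ],
  jaw=0,
)

```text
t: 6.43
eef_pos: [0.5699, 0.0917, 0.0737]
ee_rot: [-1.585, 0.079, 1.751]
force: [0.2, -0.0, 0.2]
width: 0.0604
```

```bash
python3 -c "
from h import *
plan((.567,.0915),.08,YW,show=8,step=25)
from station import arm
f=arm.grab_frame('scene');cv2.imwrite('pics/s4.png',cv2.resize(f['pixels'][100:220,330:470,::-1],None,fx=5,fy=5,interpolation=cv2.INTER_CUBIC))"
```

```text
t 6.43 p [0.5699 0.0917 0.0737] yaw 100.32 F [ 0.2 -0.   0.2] w 0.0604 rot [ 0.8  -0.05 -4.51] n 1 world d mm [-2.9 -0.2  6.3]
0 dp [-0.2 -6.3  2.8] rot [ 0.8  -0.05 -4.51]
```

View pics/s4.png

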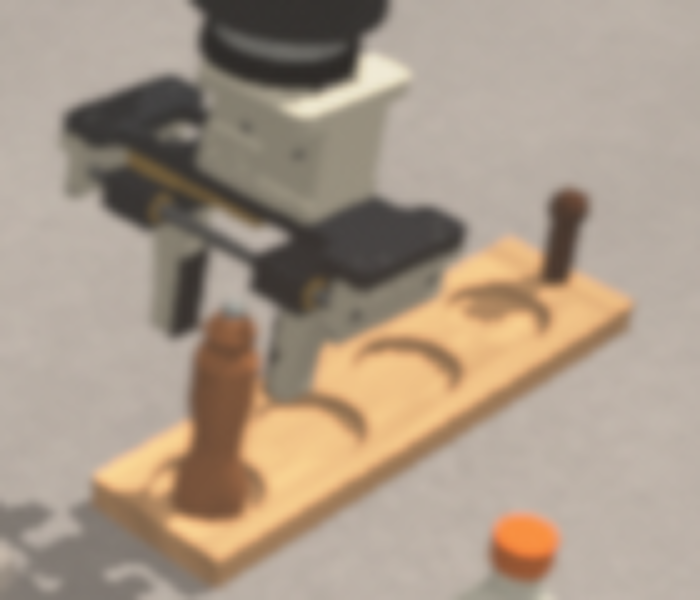

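Emit:
move_arm(
  deltas=[
    {"dp": [-1.2, -15, 1], "rotation": [0, 0, 0]},
    {"dp": [-2.4, -30, 1], "rotation": [0, 0, 0]},
    {"dp": [-3, -38, 0], "rotation": [0, 0, 0]},
    {"dp": [-3, -38, 0], "rotation": [0.4, 0, 0]},
    {"dp": [-2, -20, 0], "rotation": [0.4, 0, -1]},
  ],
)

```text
t: 6.9
eef_pos: [0.5613, 0.0887, 0.2128]
ee_rot: [-1.555, 0.066, 1.752]
force: [1.0, 0.2, 0.0]
width: 0.0873
```

```bash
python3 -c "
from h import *
plan(D['cyl'],.20,YD,show=8,step=36)"
```

```text
t 6.9 p [0.5613 0.0887 0.2128] yaw 100.37 F [1.  0.2 0. ] w 0.0873 rot [-1.12 -5.76 -3.72] n 8 world d mm [  -1.4 -270.9  -12.8]
0 dp [-33.1   3.9   6.2] rot [-0.14 -0.72 -0.47]
1 dp [-33.    3.6   6.6] rot [-0.14 -0.72 -0.47]
2 dp [-33.    3.3   7.1] rot [-0.14 -0.72 -0.47]
3 dp [-32.9   3.    7.5] rot [-0.14 -0.72 -0.47]
4 dp [-32.9   2.7   7.9] rot [-0.14 -0.72 -0.47]
5 dp [-32.8   2.5   8.3] rot [-0.14 -0.72 -0.47]
6 dp [-32.7   2.2   8.7] rot [-0.14 -0.72 -0.47]
7 dp [-32.6   1.9   9.1] rot [-0.14 -0.72 -0.47]
```

Emit:
move_arm(
  deltas=[
    {"dp": [-33, 2, 6], "rotation": [-0.2, -0.9, -0.9]},
    {"dp": [-33, 2, 7], "rotation": [-0.2, -0.9, -0.9]},
    {"dp": [-33, 1, 7], "rotation": [-0.2, -0.9, -0.9]},
    {"dp": [-33, 1, 8], "rotation": [-0.2, -0.9, -0.9]},
    {"dp": [-33, 1, 8], "rotation": [-0.2, -0.9, 0]},
  ],
)

```text
t: 7.32
eef_pos: [0.5664, -0.0785, 0.2195]
ee_rot: [-1.586, -0.002, 1.844]
force: [0.9, 0.3, 0.1]
width: 0.0878
```

```bash
python3 -c "
from h import *
plan(D['cyl'],.20,YD,show=8,step=36)"
```

```text
t 7.32 p [ 0.5664 -0.0785  0.2195] yaw 105.66 F [0.9 0.3 0.1] w 0.0878 rot [ 0.86 -0.44  0.13] n 3 world d mm [  -6.5 -103.7  -19.5]
0 dp [-32.7   6.2  11.5] rot [ 0.29 -0.15  0.04]
1 dp [-32.7   6.3  11.6] rot [ 0.29 -0.15  0.04]
2 dp [-32.6   6.4  11.6] rot [ 0.29 -0.15  0.04]
```

Emit:
move_arm(
  deltas=[
    {"dp": [-34, 2, 12], "rotation": [0.3, -0.2, 0]},
    {"dp": [-33, 2, 12], "rotation": [0.3, -0.2, 0]},
    {"dp": [-25, 6, 8], "rotation": [0.2, 0, 0]},
    {"dp": [-5, 10, 1], "rotation": [0, 0, 0]},
    {"dp": [0, 5, 0], "rotation": [0, 0, 0]},
  ],
)

```text
t: 7.73
eef_pos: [0.5599, -0.1918, 0.1939]
ee_rot: [-1.574, -0.002, 1.847]
force: [0.1, 0.6, -0.9]
width: 0.0878
```

```bash
python3 -c "
from h import *
plan(D['cyl'],.091,YD,show=8,step=36)"
```

```text
t 7.73 p [ 0.5599 -0.1918  0.1939] yaw 105.82 F [ 0.1  0.6 -0.9] w 0.0878 rot [ 0.17 -0.28  0.09] n 3 world d mm [   0.     9.6 -102.9]
0 dp [ 3.  34.3 -0.8] rot [ 0.06 -0.09  0.03]
1 dp [ 3.  34.3 -0.8] rot [ 0.06 -0.09  0.03]
2 dp [ 3.  34.3 -0.8] rot [ 0.06 -0.09  0.03]
```

Emit:
move_arm(
  deltas=[
    {"dp": [8, 15, -1], "rotation": [0, -0.2, 0]},
    {"dp": [0, 28, -1], "rotation": [0, 0, 0]},
    {"dp": [0, 28, 0], "rotation": [0, 0, 0]},
    {"dp": [0, 18, 0], "rotation": [0, 0, 0]},
    {"dp": [0, 5, 0], "rotation": [0, 0, 0]},
  ],
)

```text
t: 8.15
eef_pos: [0.5606, -0.1805, 0.0967]
ee_rot: [-1.577, -0.001, 1.85]
force: [-0.6, 1.0, -0.4]
width: 0.0877
```

```bash
python3 -c "
from h import *
plan(D['cyl'],.091,YD,show=8,step=36)"
```

```text
t 8.15 p [ 0.5606 -0.1805  0.0967] yaw 105.98 F [-0.6  1.  -0.4] w 0.0877 rot [ 0.33 -0.12  0.07] n 1 world d mm [-0.7 -1.7 -5.7]
0 dp [-1.4  5.7  1.2] rot [ 0.33 -0.12  0.07]
```

Emit:
move_arm(
  deltas=[
    {"dp": [-1.5, 5.5, 1], "rotation": [0.3, 0, 0]},
    {"dp": [0, 0.5, 0], "rotation": [0, 0, 0]},
    {"dp": [0, 0.5, 0.3], "rotation": [0, 0, 0]},
    {"dp": [0, 0.5, 0.3], "rotation": [0, 0, 0]},
    {"dp": [0, 0.5, 0.3], "rotation": [0, 0, 0]},
  ],
  jaw=255,
  squeeze=30,
)

```text
t: 8.57
eef_pos: [0.5605, -0.1802, 0.0901]
ee_rot: [-1.571, -0.001, 1.853]
force: [0.8, 0.8, -0.3]
width: 0.0599
```

```bash
python3 -c "
from h import *
plan(D['cyl'],.091,YD,show=8,step=36)"
```

```text
t 8.57 p [ 0.5605 -0.1802  0.0901] yaw 106.18 F [ 0.8  0.8 -0.3] w 0.0599 rot [0.01 0.08 0.04] n 1 world d mm [-0.6 -2.   0.9]
0 dp [-1.7 -0.9  1.1] rot [0.01 0.08 0.04]
```

Emit:
move_arm(
  deltas=[
    {"dp": [-1.5, 0, 1], "rotation": [0, 0, 0]},
    {"dp": [0, 0.3, 0.3], "rotation": [0, 0, 0]},
    {"dp": [0, 0.3, 0.3], "rotation": [0, 0, 0]},
    {"dp": [0, 0.3, 0], "rotation": [0, 0, 0]},
  ],
)

```text
t: 8.9
eef_pos: [0.5607, -0.1825, 0.0918]
ee_rot: [-1.575, 0.001, 1.853]
force: [-0.4, -0.2, -1.1]
width: 0.0384
```

Emit:
move_arm(
  deltas=[
    {"dp": [0, -4, 0], "rotation": [0, 0, 0]},
    {"dp": [0, -12, 0], "rotation": [0, 0, 0]},
    {"dp": [0, -22, 0], "rotation": [0, 0, 0]},
    {"dp": [0, -30, 0], "rotation": [0, 0, 0]},
    {"dp": [0, -32, 0], "rotation": [0, 0, 0]},
  ],
)

```text
t: 9.32
eef_pos: [0.5544, -0.1821, 0.1875]
ee_rot: [-1.561, -0.006, 1.851]
force: [1.7, -0.7, -1.8]
width: 0.0385
```

```bash
python3 -c "
from h import *
plan(W['cyl'],.235,YW,show=8,step=25)"
```

```text
t 9.32 p [ 0.5544 -0.1821  0.1875] yaw 106.04 F [ 1.7 -0.7 -1.8] w 0.0385 rot [-0.6   5.64  0.31] n 15 world d mm [ -1.1 351.8  47.5]
0 dp [22.6 -3.1 -6.4] rot [-0.04  0.38  0.02]
1 dp [22.6 -3.1 -6.2] rot [-0.04  0.38  0.02]
2 dp [22.7 -3.1 -6.1] rot [-0.04  0.38  0.02]
3 dp [22.7 -3.1 -5.9] rot [-0.04  0.38  0.02]
4 dp [22.7 -3.1 -5.8] rot [-0.04  0.38  0.02]
5 dp [22.8 -3.1 -5.6] rot [-0.04  0.38  0.02]
6 dp [22.8 -3.1 -5.5] rot [-0.04  0.38  0.02]
7 dp [22.8 -3.1 -5.3] rot [-0.04  0.38  0.02]
```

Emit:
move_arm(
  deltas=[
    {"dp": [6, -25, -3], "rotation": [-0.3, 0.4, 0.2]},
    {"dp": [12, -15, -5], "rotation": [-0.2, 0.4, 0.1]},
    {"dp": [18, -6, -6], "rotation": [0, 0.4, 0]},
    {"dp": [24, -1, -7], "rotation": [0, 0.4, 0]},
    {"dp": [26, 0, -7], "rotation": [0, 0.4, 0]},
  ],
)

```text
t: 9.73
eef_pos: [0.5622, -0.0941, 0.2468]
ee_rot: [-1.581, 0.004, 1.808]
force: [1.3, -0.0, -1.2]
width: 0.0382
```

Emit:
move_arm(
  deltas=[
    {"dp": [28, 0, -6], "rotation": [0, 0.4, 0]},
    {"dp": [28, 0, -6], "rotation": [0, 0.4, 0]},
    {"dp": [28, 0, -6], "rotation": [0, 0.4, 0]},
    {"dp": [28, 0, -5], "rotation": [0, 0.4, 0]},
    {"dp": [28, 0, -5], "rotation": [0, 0.4, 0]},
  ],
)

```text
t: 10.15
eef_pos: [0.5573, 0.0541, 0.2492]
ee_rot: [-1.584, 0.003, 1.769]
force: [0.4, 0.5, -0.8]
width: 0.0383
```

```bash
python3 -c "
from h import *
plan(W['cyl'],.235,YW,show=8,step=25)"
```

```text
t 10.15 p [0.5573 0.0541 0.2492] yaw 101.34 F [ 0.4  0.5 -0.8] w 0.0383 rot [ 0.74  0.94 -0.18] n 5 world d mm [ -4.  115.6 -14.2]
0 dp [22.8  2.8 -3.7] rot [ 0.15  0.19 -0.04]
1 dp [22.8  2.8 -3.7] rot [ 0.15  0.19 -0.04]
2 dp [22.9  2.8 -3.6] rot [ 0.15  0.19 -0.04]
3 dp [22.9  2.8 -3.5] rot [ 0.15  0.19 -0.04]
4 dp [22.9  2.8 -3.5] rot [ 0.15  0.19 -0.04]
```

Emit:
move_arm(
  deltas=[
    {"dp": [28, 1, -4], "rotation": [0.2, 0.3, 0]},
    {"dp": [26, 1, -4], "rotation": [0.2, 0.3, 0]},
    {"dp": [22, 1, -3], "rotation": [0.2, 0.2, 0]},
    {"dp": [15, 1, -2], "rotation": [0, 0, 0]},
    {"dp": [8, 3, -1], "rotation": [0, 0, 0]},
  ],
)

```text
t: 10.57
eef_pos: [0.5506, 0.1625, 0.2437]
ee_rot: [-1.575, 0.002, 1.757]
force: [0.4, -0.1, -1.5]
width: 0.0381
```

Emit:
move_arm(
  deltas=[
    {"dp": [3, 6, 0], "rotation": [0, 0, 0]},
    {"dp": [0, 10, 0], "rotation": [0, 0, 0]},
  ],
)

```text
t: 10.73
eef_pos: [0.5505, 0.1672, 0.2281]
ee_rot: [-1.577, 0.001, 1.759]
force: [0.1, 0.1, -1.0]
width: 0.0381
```

```bash
cat >> h.py <<'E'
def look(tag,c):
    from station import arm
    s=arm.get_state();f=arm.grab_frame('wrist');pickle.dump((s,f),open('w%s.pkl'%tag,'wb'))
    a=cv2.resize(f['pixels'][130:330,220:420,::-1],(400,400),interpolation=cv2.INTER_CUBIC)
    g=arm.grab_frame('scene');pickle.dump(g,open('s%s.pkl'%tag,'wb'))
    b=cv2.resize(g['pixels'][c[1]:c[1]+100,c[0]:c[0]+100,::-1],(400,400),interpolation=cv2.INTER_CUBIC)
    cv2.imwrite('pics/l%s.png'%tag,np.hstack([a,b]))
    print('pose',s['eef_pos'].round(4))
def proj(f,P):
    M=np.linalg.inv(f['cam_to_world']);c=M[:3,:3]@np.array(P)+M[:3,3];return np.array([c[0]/c[2]*f['fx']+f['cx'],c[1]/c[2]*f['fy']+f['cy']])
E
python3 -c "
from h import *
plan(W['cyl'],.12,YW,show=8,step=25)
look('5',(350,80))"
```

```text
t 10.73 p [0.5505 0.1672 0.2281] yaw 100.78 F [ 0.1  0.1 -1. ] w 0.0381 rot [ 0.34  0.38 -0.06] n 5 world d mm [   2.8    2.5 -108.1]
0 dp [ 0.4 21.6 -0.5] rot [ 0.07  0.08 -0.01]
1 dp [ 0.4 21.6 -0.5] rot [ 0.07  0.08 -0.01]
2 dp [ 0.4 21.6 -0.6] rot [ 0.07  0.08 -0.01]
3 dp [ 0.4 21.6 -0.6] rot [ 0.07  0.08 -0.01]
4 dp [ 0.4 21.6 -0.6] rot [ 0.07  0.08 -0.01]
pose [0.5505 0.1672 0.2281]
```

View pics/l5.png

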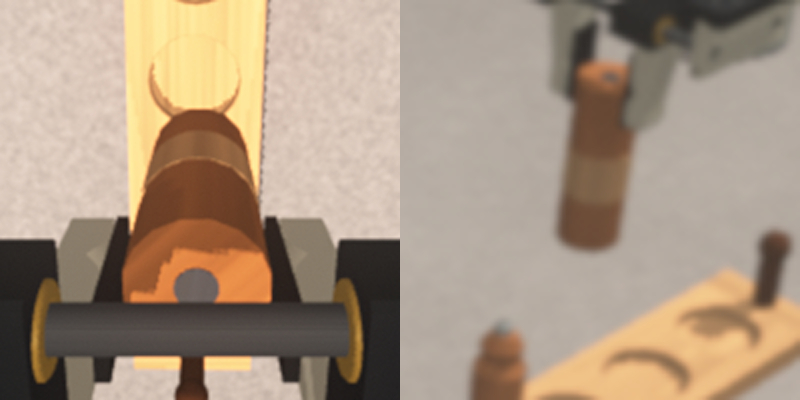

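```bash
python3 -c "
from h import *
s,f=pickle.load(open('w5.pkl','rb'));g=pickle.load(open('s5.pkl','rb'))
print(wray(s,f,cp([(195,285),(194,80)],2,220,130),[.2743,.02]).round(4),ray(g,cp([(208,75),(188,230)],4,350,80),[.2743,.1643]).round(4))
print(s['eef_pos'],[((proj(g,[.5505,.1672,z])-[350,80])*4).round(0) for z in (.2743,.1643)])"
```

```text
[[0.5505 0.1697 0.2743]
 [0.5531 0.1701 0.02  ]] [[0.5521 0.1613 0.2743]
 [0.5482 0.1657 0.1643]]
[0.5504796  0.16723899 0.22808308] [array([213.,  70.]), array([191., 230.])]
```

Emit:
move_arm(
  deltas=[
    {"dp": [2, 15, -2], "rotation": [0.3, 0.3, 0]},
    {"dp": [0, 25, -1], "rotation": [0, 0, 0]},
    {"dp": [0, 28, 0], "rotation": [0, 0, 0]},
    {"dp": [0, 28, 0], "rotation": [0, 0, 0]},
    {"dp": [0, 20, 0], "rotation": [0, 0, 0]},
  ],
)

```text
t: 11.25
eef_pos: [0.5555, 0.1636, 0.1112]
ee_rot: [-1.577, 0.0, 1.747]
force: [-0.5, 0.3, -0.5]
width: 0.0384
```

Emit:
move_arm(
  deltas=[
    {"dp": [0, 8, 0], "rotation": [0, 0, 0]},
    {"dp": [0, 2, 0], "rotation": [0, 0, 0]},
  ],
)

```text
t: 11.42
eef_pos: [0.5533, 0.1599, 0.0966]
ee_rot: [-1.57, 0.003, 1.744]
force: [0.2, -0.7, -0.6]
width: 0.0386
```

```bash
python3 -c "
from h import *
plan(W['cyl'],.074,YW,show=8,step=25)
look('6',(350,100))"
```

```text
t 11.42 p [0.5533 0.1599 0.0966] yaw 99.95 F [ 0.2 -0.7 -0.6] w 0.0386 rot [-0.05 -0.45 -0.17] n 1 world d mm [  0.    9.8 -22.6]
0 dp [ 9.7 22.6 -1.7] rot [-0.05 -0.45 -0.17]
pose [0.5533 0.1599 0.0966]
```

View pics/l6.png

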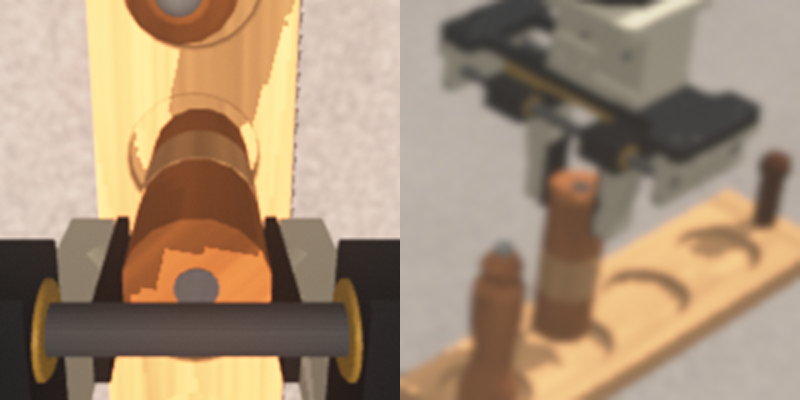

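Emit:
move_arm(
  deltas=[
    {"dp": [6, 2, -1], "rotation": [0, -0.3, 0]},
    {"dp": [4, 6, -0.5], "rotation": [0, 0, 0]},
    {"dp": [1, 4, 0], "rotation": [0, 0, 0]},
  ],
)

```text
t: 11.77
eef_pos: [0.5567, 0.1734, 0.0901]
ee_rot: [-1.579, 0.0, 1.75]
force: [0.2, 0.2, -0.8]
width: 0.0384
```

```bash
python3 -c "
from h import *
plan(W['cyl'],.074,YW,show=8,step=25)"
```

```text
t 11.77 p [0.5567 0.1734 0.0901] yaw 100.27 F [ 0.2  0.2 -0.8] w 0.0384 rot [ 0.47 -0.13 -0.  ] n 1 world d mm [ -3.4  -3.7 -16.1]
0 dp [-3.  16.1  4.1] rot [ 0.47 -0.13 -0.  ]
```

Emit:
move_arm(
  deltas=[
    {"dp": [-2, 6, 3], "rotation": [0.4, 0, 0]},
    {"dp": [-1, 6, 1], "rotation": [0, 0, 0]},
    {"dp": [0, 1, 0], "rotation": [0, 0, 0]},
  ],
)

```text
t: 12.02
eef_pos: [0.5536, 0.171, 0.0769]
ee_rot: [-1.574, -0.001, 1.752]
force: [0.9, -0.6, -1.1]
width: 0.0387
```

```bash
python3 -c "
from h import *
plan(W['cyl'],.074,YW,show=8,step=25)"
```

```text
t 12.02 p [0.5536 0.171  0.0769] yaw 100.36 F [ 0.9 -0.6 -1.1] w 0.0387 rot [ 0.17 -0.04  0.07] n 1 world d mm [-0.3 -1.3 -2.9]
0 dp [-1.3  2.9  0.5] rot [ 0.17 -0.04  0.07]
```

Emit:
move_arm(
  deltas=[
    {"dp": [-1, 2, 0.5], "rotation": [0, 0, 0]},
    {"dp": [0, 1.5, 0.3], "rotation": [0, 0, 0]},
  ],
)

```text
t: 12.18
eef_pos: [0.5533, 0.1698, 0.0737]
ee_rot: [-1.574, -0.001, 1.752]
force: [-4.8, 0.4, 15.5]
width: 0.0382
```

Emit:
move_arm(
  deltas=[
    {"dp": [0, -0.3, 0], "rotation": [0, 0, 0]},
    {"dp": [0, 0, 0], "rotation": [0, 0, 0]},
    {"dp": [0, 0, 0], "rotation": [0, 0, 0]},
    {"dp": [0, 0, 0], "rotation": [0, 0, 0]},
    {"dp": [0, 0, 0], "rotation": [0, 0, 0]},
  ],
  jaw=0,
)

```text
t: 12.6
eef_pos: [0.5539, 0.1697, 0.0748]
ee_rot: [-1.576, -0.001, 1.752]
force: [1.3, 0.5, -0.2]
width: 0.0663
```

Emit:
move_arm(
  deltas=[
    {"dp": [0, -10, 0], "rotation": [0, 0, 0]},
    {"dp": [0, -20, 0], "rotation": [0, 0, 0]},
    {"dp": [0, -30, 0], "rotation": [0, 0, 0]},
    {"dp": [0, -35, 0], "rotation": [0, 0, 0]},
    {"dp": [0, -30, 0], "rotation": [0, 0, 0]},
  ],
)

```text
t: 13.02
eef_pos: [0.5491, 0.1668, 0.1988]
ee_rot: [-1.562, 0.004, 1.751]
force: [0.4, 0.5, -0.9]
width: 0.0874
```

```bash
python3 -c "
from h import *
plan(D['cand'],.20,YD,show=12,step=36)
look('7',(350,100))"
```

```text
t 13.02 p [0.5491 0.1668 0.1988] yaw 100.34 F [ 0.4  0.5 -0.9] w 0.0874 rot [-0.54 -5.76 -0.23] n 12 world d mm [  35.1 -421.6    1.2]
0 dp [-35.1   0.1   3.4] rot [-0.04 -0.48 -0.02]
1 dp [-35.1   0.1   3.7] rot [-0.04 -0.48 -0.02]
2 dp [-35.    0.1   4. ] rot [-0.04 -0.48 -0.02]
3 dp [-35.    0.    4.3] rot [-0.04 -0.48 -0.02]
4 dp [-35.    0.    4.6] rot [-0.04 -0.48 -0.02]
5 dp [-34.9   0.    4.9] rot [-0.04 -0.48 -0.02]
6 dp [-34.9  -0.    5.2] rot [-0.04 -0.48 -0.02]
7 dp [-34.8  -0.    5.5] rot [-0.04 -0.48 -0.02]
8 dp [-34.8  -0.    5.8] rot [-0.04 -0.48 -0.02]
9 dp [-34.7  -0.1   6.1] rot [-0.04 -0.48 -0.02]
10 dp [-34.7  -0.1   6.3] rot [-0.04 -0.48 -0.02]
11 dp [-34.6  -0.1   6.6] rot [-0.04 -0.48 -0.02]
pose [0.5491 0.1668 0.1988]
```

View pics/l7.png

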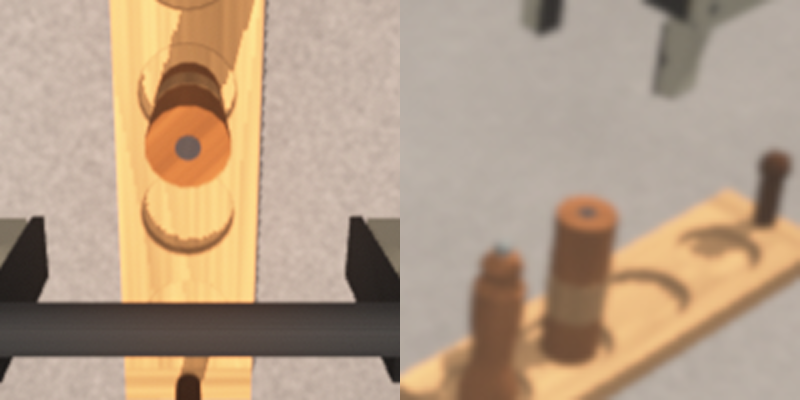

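Both placed pieces stand upright in their wells. Next the candlestick (grasp 0.116 m, so TCP at 0.097).

Emit:
move_arm(
  deltas=[
    {"dp": [-30, -2, 3.5], "rotation": [-0.2, -0.6, 0]},
    {"dp": [-36, 0, 4], "rotation": [-0.1, -0.6, 0]},
    {"dp": [-36, 0, 4], "rotation": [0, -0.6, 0]},
    {"dp": [-36, 0, 4], "rotation": [0, -0.6, 0]},
    {"dp": [-36, 0, 5], "rotation": [0, -0.6, 0]},
  ],
)

```text
t: 13.53
eef_pos: [0.5691, -0.0052, 0.2101]
ee_rot: [-1.585, -0.0, 1.817]
force: [0.4, 0.2, -0.6]
width: 0.0874
```

Emit:
move_arm(
  deltas=[
    {"dp": [-36, 0, 5], "rotation": [0, -0.6, 0]},
    {"dp": [-36, 0, 5], "rotation": [0, -0.6, 0]},
    {"dp": [-36, 0, 5], "rotation": [0, -0.6, 0]},
    {"dp": [-36, 0, 6], "rotation": [0, -0.6, 0]},
    {"dp": [-30, 0, 6], "rotation": [0, -0.3, 0]},
  ],
)

```text
t: 13.95
eef_pos: [0.5883, -0.1894, 0.2129]
ee_rot: [-1.588, 0.001, 1.868]
force: [0.3, 0.2, 0.0]
width: 0.0875
```

```bash
python3 -c "
from h import *
plan(D['cand'],.18,YD,show=12,step=36)"
```

```text
t 13.95 p [ 0.5883 -0.1894  0.2129] yaw 107.04 F [0.3 0.2 0. ] w 0.0875 rot [ 1.    0.94 -0.06] n 3 world d mm [ -4.1 -65.4 -32.9]
0 dp [-20.4  10.9   7.9] rot [ 0.33  0.31 -0.02]
1 dp [-20.5  10.9   7.7] rot [ 0.33  0.31 -0.02]
2 dp [-20.5  10.9   7.5] rot [ 0.33  0.31 -0.02]
```

Emit:
move_arm(
  deltas=[
    {"dp": [-26, 6, 9], "rotation": [0.5, 0.5, 0]},
    {"dp": [-18, 10, 7], "rotation": [0.4, 0.3, 0]},
    {"dp": [-9, 10, 3], "rotation": [0, 0, 0]},
    {"dp": [0, 5, 0], "rotation": [0, 0, 0]},
  ],
)

```text
t: 14.28
eef_pos: [0.5854, -0.2553, 0.1827]
ee_rot: [-1.574, 0.003, 1.848]
force: [0.8, 0.6, -0.4]
width: 0.0877
```

```bash
python3 -c "
from h import *
plan(D['cand'],.097,YD,show=12,step=30)
from station import arm
s=arm.get_state();f=arm.grab_frame('wrist');pickle.dump((s,f),open('w8.pkl','wb'));cv2.imwrite('pics/w8.png',cv2.resize(f['pixels'][100:350,200:440,::-1],None,fx=2,fy=2))"
```

```text
t 14.28 p [ 0.5854 -0.2553  0.1827] yaw 105.87 F [ 0.8  0.6 -0.4] w 0.0877 rot [ 0.21 -0.23 -0.18] n 3 world d mm [ -1.2   0.5 -85.7]
0 dp [ 0.4 28.6  0.4] rot [ 0.07 -0.08 -0.06]
1 dp [ 0.3 28.6  0.4] rot [ 0.07 -0.08 -0.06]
2 dp [ 0.3 28.6  0.4] rot [ 0.07 -0.08 -0.06]
```

View pics/w8.png

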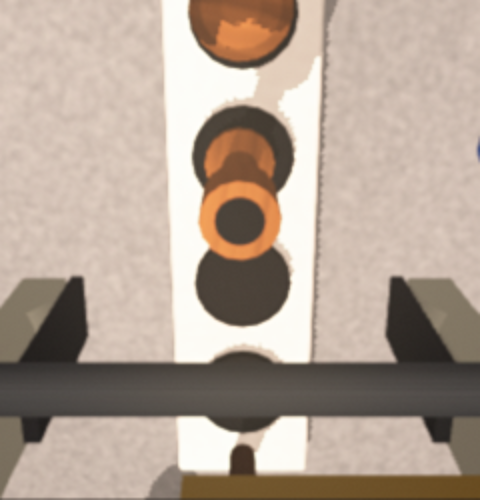

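```bash
python3 -c "
from h import *
s,f=pickle.load(open('w8.pkl','rb'))
print(wray(s,f,cp([(240,221),(243,5)],2,200,100),[.132,.09]).round(4))"
```

```text
[[ 0.5838 -0.253   0.132 ]
 [ 0.606  -0.3354  0.09  ]]
```

Emit:
move_arm(
  deltas=[
    {"dp": [0, 15, 0.5], "rotation": [0, -0.2, 0]},
    {"dp": [0, 25, 0], "rotation": [0, 0, 0]},
    {"dp": [0, 22, 0], "rotation": [0, 0, 0]},
    {"dp": [0, 10, 0], "rotation": [0, 0, 0]},
  ],
)

```text
t: 14.67
eef_pos: [0.5875, -0.2519, 0.112]
ee_rot: [-1.58, 0.006, 1.854]
force: [0.3, -0.5, -0.1]
width: 0.0878
```

```bash
python3 -c "
from h import *
plan(D['cand'],.096,YD,show=12,step=30)"
```

```text
t 14.67 p [ 0.5875 -0.2519  0.112 ] yaw 106.24 F [ 0.3 -0.5 -0.1] w 0.0878 rot [ 0.55  0.14 -0.32] n 1 world d mm [ -3.3  -2.9 -16. ]
0 dp [-1.8 16.   4.1] rot [ 0.55  0.14 -0.32]
```

Emit:
move_arm(
  deltas=[
    {"dp": [-1, 8, 3], "rotation": [0.4, 0.1, -0.3]},
    {"dp": [0, 6, 1], "rotation": [0, 0, 0]},
    {"dp": [0, 1, 0], "rotation": [0, 0, 0]},
  ],
)

```text
t: 14.92
eef_pos: [0.5836, -0.2514, 0.0955]
ee_rot: [-1.571, -0.001, 1.856]
force: [0.4, 0.2, -0.4]
width: 0.0875
```

```bash
python3 -c "
from h import *
plan((.584,-.2538),.096,YD,show=12,step=30)"
```

```text
t 14.92 p [ 0.5836 -0.2514  0.0955] yaw 106.31 F [ 0.4  0.2 -0.4] w 0.0875 rot [0.01 0.21 0.07] n 1 world d mm [ 0.4 -2.4  0.5]
0 dp [-2.4 -0.6  0.3] rot [0.01 0.21 0.07]
```

Emit:
move_arm(
  deltas=[
    {"dp": [-2, 0, 0], "rotation": [0, 0.2, 0]},
    {"dp": [0, 0.3, 0], "rotation": [0, 0, 0]},
    {"dp": [0, 0.4, 0.2], "rotation": [0, 0, 0]},
    {"dp": [0, 0.4, 0.2], "rotation": [0, 0, 0]},
    {"dp": [0, 0.4, 0.2], "rotation": [0, 0, 0]},
  ],
  jaw=255,
  squeeze=30,
)

```text
t: 15.33
eef_pos: [0.586, -0.2537, 0.0975]
ee_rot: [-1.575, 0.002, 1.853]
force: [0.5, -0.0, -0.2]
width: 0.0598
```

Emit:
move_arm(
  deltas=[
    {"dp": [0, 0.4, 0.2], "rotation": [0, 0, 0]},
    {"dp": [0, 0.3, 0.2], "rotation": [0, 0, 0]},
    {"dp": [0, 0.3, 0.2], "rotation": [0, 0, 0]},
    {"dp": [0, 0.3, 0], "rotation": [0, 0, 0]},
    {"dp": [0, 0.3, 0], "rotation": [0, 0, 0]},
  ],
)

```text
t: 15.75
eef_pos: [0.5858, -0.2545, 0.0972]
ee_rot: [-1.577, 0.003, 1.853]
force: [-0.1, -0.1, 3.4]
width: 0.0335
```

Emit:
move_arm(
  deltas=[
    {"dp": [0, -4, 0], "rotation": [0, 0, 0]},
    {"dp": [0, -12, -0.5], "rotation": [0, 0, 0]},
    {"dp": [0, -22, -0.5], "rotation": [0, 0, 0]},
    {"dp": [0, -30, -1], "rotation": [0, 0, 0]},
    {"dp": [0, -32, -1], "rotation": [0, 0, 0]},
  ],
)

```text
t: 16.17
eef_pos: [0.5831, -0.2522, 0.1941]
ee_rot: [-1.564, -0.005, 1.851]
force: [0.8, -0.4, -0.3]
width: 0.0336
```

Emit:
move_arm(
  deltas=[
    {"dp": [6, -28, -2], "rotation": [-0.3, 0.3, 0.2]},
    {"dp": [12, -18, -3], "rotation": [-0.2, 0.3, 0.1]},
    {"dp": [18, -6, -4], "rotation": [0, 0.3, 0]},
    {"dp": [24, -1, -5], "rotation": [0, 0.3, 0]},
    {"dp": [28, 0, -5], "rotation": [0, 0.3, 0]},
  ],
)

```text
t: 16.58
eef_pos: [0.5816, -0.1651, 0.2633]
ee_rot: [-1.586, 0.008, 1.819]
force: [1.0, 0.6, -1.1]
width: 0.0336
```

```bash
python3 -c "
from h import *
plan(W['cand'],.245,YW,show=15,step=30)"
```

```text
t 16.58 p [ 0.5816 -0.1651  0.2633] yaw 104.22 F [ 1.   0.6 -1.1] w 0.0336 rot [ 0.87  3.82 -0.41] n 14 world d mm [-42.7 413.4 -18.3]
0 dp [29.4  1.1 -4.3] rot [ 0.06  0.27 -0.03]
1 dp [29.4  1.2 -4.1] rot [ 0.06  0.27 -0.03]
2 dp [29.4  1.2 -4. ] rot [ 0.06  0.27 -0.03]
3 dp [29.4  1.2 -3.9] rot [ 0.06  0.27 -0.03]
4 dp [29.5  1.2 -3.7] rot [ 0.06  0.27 -0.03]
5 dp [29.5  1.2 -3.6] rot [ 0.06  0.27 -0.03]
6 dp [29.5  1.2 -3.4] rot [ 0.06  0.27 -0.03]
7 dp [29.5  1.2 -3.3] rot [ 0.06  0.27 -0.03]
8 dp [29.5  1.2 -3.2] rot [ 0.06  0.27 -0.03]
9 dp [29.5  1.2 -3. ] rot [ 0.06  0.27 -0.03]
10 dp [29.5  1.3 -2.9] rot [ 0.06  0.27 -0.03]
11 dp [29.6  1.3 -2.7] rot [ 0.06  0.27 -0.03]
12 dp [29.6  1.3 -2.6] rot [ 0.06  0.27 -0.03]
13 dp [29.6  1.3 -2.5] rot [ 0.06  0.27 -0.03]
```

Emit:
move_arm(
  deltas=[
    {"dp": [30, 0, -4], "rotation": [0.1, 0.3, 0]},
    {"dp": [32, 0, -4], "rotation": [0.1, 0.3, 0]},
    {"dp": [32, 0, -4], "rotation": [0.1, 0.3, 0]},
    {"dp": [32, 0, -4], "rotation": [0.1, 0.3, 0]},
    {"dp": [32, 0, -4], "rotation": [0.1, 0.3, 0]},
  ],
)

```text
t: 17.0
eef_pos: [0.5627, -0.0012, 0.2691]
ee_rot: [-1.584, 0.008, 1.788]
force: [1.0, -0.1, -0.2]
width: 0.0336
```

Emit:
move_arm(
  deltas=[
    {"dp": [32, 0, -4], "rotation": [0.1, 0.3, 0]},
    {"dp": [32, 0, -3], "rotation": [0.1, 0.3, 0]},
    {"dp": [32, 0, -3], "rotation": [0.1, 0.3, 0]},
    {"dp": [32, 0, -3], "rotation": [0.1, 0.3, 0]},
    {"dp": [30, 0, -3], "rotation": [0.1, 0.3, 0]},
  ],
)

```text
t: 17.42
eef_pos: [0.5432, 0.1648, 0.2746]
ee_rot: [-1.581, 0.006, 1.761]
force: [0.9, 0.4, -0.7]
width: 0.0336
```

```bash
python3 -c "
from h import *
plan(W['cand'],.235,YW,show=15,step=25)"
```

```text
t 17.42 p [0.5432 0.1648 0.2746] yaw 100.91 F [ 0.9  0.4 -0.7] w 0.0336 rot [ 0.56  0.51 -0.32] n 4 world d mm [ -4.3  83.5 -39.6]
0 dp [20.8  9.8 -2.8] rot [ 0.14  0.13 -0.08]
1 dp [20.8  9.8 -2.8] rot [ 0.14  0.13 -0.08]
2 dp [20.8  9.8 -2.8] rot [ 0.14  0.13 -0.08]
3 dp [20.7  9.9 -2.7] rot [ 0.14  0.13 -0.08]
```

Emit:
move_arm(
  deltas=[
    {"dp": [26, 2, -3], "rotation": [0.2, 0.3, -0.2]},
    {"dp": [20, 4, -3], "rotation": [0.2, 0.2, -0.1]},
    {"dp": [14, 8, -2], "rotation": [0.1, 0, 0]},
    {"dp": [9, 10, -1], "rotation": [0, 0, 0]},
    {"dp": [4, 8, 0], "rotation": [0, 0, 0]},
  ],
)

```text
t: 17.83
eef_pos: [0.5378, 0.2478, 0.2467]
ee_rot: [-1.578, -0.004, 1.758]
force: [-0.6, 0.2, -0.5]
width: 0.0335
```

Emit:
move_arm(
  deltas=[
    {"dp": [0, 5, 0], "rotation": [0, 0, 0]},
  ],
)

```text
t: 17.92
eef_pos: [0.5373, 0.2479, 0.2403]
ee_rot: [-1.577, -0.003, 1.758]
force: [-0.1, -0.6, -1.2]
width: 0.0331
```

```bash
python3 -c "
from h import *
plan(W['cand'],.12,YW,show=4,step=25)
look('9',(380,60))"
```

```text
t 17.92 p [0.5373 0.2479 0.2403] yaw 100.74 F [-0.1 -0.6 -1.2] w 0.0331 rot [0.35 0.34 0.17] n 5 world d mm [   1.6    0.4 -120.3]
0 dp [-0.  24.1 -0.2] rot [0.07 0.07 0.03]
1 dp [-0.  24.1 -0.2] rot [0.07 0.07 0.03]
2 dp [-0.  24.1 -0.2] rot [0.07 0.07 0.03]
3 dp [-0.  24.1 -0.3] rot [0.07 0.07 0.03]
pose [0.5373 0.2479 0.2403]
```

View pics/l9.png

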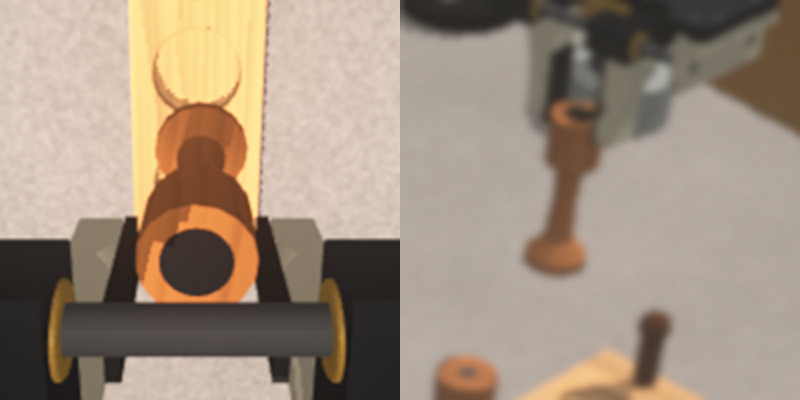

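```bash
python3 -c "
from h import *
s,f=pickle.load(open('w9.pkl','rb'));g=pickle.load(open('s9.pkl','rb'))
zb=.2403-.0692
print(wray(s,f,cp([(197,262),(201,149),(197,70)],2,220,130),[zb+.104,zb+.005,.02]).round(4),ray(g,cp([(180,110),(156,255)],4,380,60),[zb+.104,zb]).round(4))
print(s['eef_pos'],[((proj(g,[.5373,.2479,z])-[380,60])*4).round(0) for z in (zb+.104,zb)])"
```

```text
[[0.537  0.2498 0.2751]
 [0.5356 0.25   0.1761]
 [0.5387 0.247  0.02  ]] [[0.5359 0.2461 0.2751]
 [0.5327 0.2493 0.1711]]
[0.5373129  0.24788478 0.24032436] [array([182., 109.]), array([158., 257.])]
```

Emit:
move_arm(
  deltas=[
    {"dp": [1, 15, -1], "rotation": [0.3, 0.3, 0.1]},
    {"dp": [1, 25, 0], "rotation": [0, 0, 0]},
    {"dp": [1, 28, 0], "rotation": [0, 0, 0]},
    {"dp": [1, 26, 0], "rotation": [0, 0, 0]},
    {"dp": [1, 18, 0], "rotation": [0, 0, 0]},
  ],
)

```text
t: 18.43
eef_pos: [0.5424, 0.2488, 0.1304]
ee_rot: [-1.582, -0.005, 1.747]
force: [-0.2, 0.9, -0.4]
width: 0.0336
```

```bash
python3 -c "
from h import *
plan(W['cand'],.079,YW,show=4,step=25)"
```

```text
t 18.43 p [0.5424 0.2488 0.1304] yaw 100.07 F [-0.2  0.9 -0.4] w 0.0336 rot [ 0.63 -0.33  0.26] n 3 world d mm [ -3.5  -0.5 -51.4]
0 dp [-0.  17.1  1.4] rot [ 0.21 -0.11  0.09]
1 dp [-0.  17.1  1.3] rot [ 0.21 -0.11  0.09]
2 dp [ 0.  17.1  1.2] rot [ 0.21 -0.11  0.09]
```

Emit:
move_arm(
  deltas=[
    {"dp": [0, 14, 3], "rotation": [0.5, -0.2, 0.2]},
    {"dp": [0, 12, 1], "rotation": [0, 0, 0]},
    {"dp": [0, 8, 0], "rotation": [0, 0, 0]},
    {"dp": [0, 4, 0], "rotation": [0, 0, 0]},
  ],
)

```text
t: 18.77
eef_pos: [0.5374, 0.2433, 0.0868]
ee_rot: [-1.567, 0.002, 1.746]
force: [0.4, 0.8, -0.3]
width: 0.0335
```

```bash
python3 -c "
from h import *
plan(W['cand'],.079,YW,show=4,step=25)"
```

```text
t 18.77 p [0.5374 0.2433 0.0868] yaw 100.05 F [ 0.4  0.8 -0.3] w 0.0335 rot [-0.21 -0.35 -0.14] n 1 world d mm [ 1.5  5.  -7.8]
0 dp [ 4.6  7.8 -2.3] rot [-0.21 -0.35 -0.14]
```

Emit:
move_arm(
  deltas=[
    {"dp": [4, 3, -1], "rotation": [-0.2, -0.2, 0]},
    {"dp": [1, 3, 0], "rotation": [0, 0, 0]},
    {"dp": [0, 1, 0], "rotation": [0, 0, 0]},
  ],
)

```text
t: 19.02
eef_pos: [0.5385, 0.2483, 0.0798]
ee_rot: [-1.572, 0.002, 1.749]
force: [-0.5, -1.1, -0.1]
width: 0.0339
```

Emit:
move_arm(
  deltas=[
    {"dp": [0, 1.5, 0.2], "rotation": [0, 0, 0]},
    {"dp": [0, 1, 0.2], "rotation": [0, 0, 0]},
  ],
)

```text
t: 19.18
eef_pos: [0.5392, 0.2491, 0.0793]
ee_rot: [-1.574, 0.002, 1.75]
force: [-2.6, -1.6, 5.6]
width: 0.0335
```

Contact at 5.6 N, at the height expected for the well bottom, so I'm releasing.

Emit:
move_arm(
  deltas=[
    {"dp": [0, 0.3, 0], "rotation": [0, 0, 0]},
    {"dp": [0, 0, 0], "rotation": [0, 0, 0]},
    {"dp": [0, 0, 0], "rotation": [0, 0, 0]},
    {"dp": [0, 0, 0], "rotation": [0, 0, 0]},
    {"dp": [0, 0, 0], "rotation": [0, 0, 0]},
  ],
  jaw=0,
)

```text
t: 19.6
eef_pos: [0.5404, 0.2505, 0.0815]
ee_rot: [-1.579, -0.001, 1.751]
force: [-0.4, -0.4, 1.0]
width: 0.0614
```

Emit:
move_arm(
  deltas=[
    {"dp": [0, -10, 0], "rotation": [0, 0, 0]},
    {"dp": [0, -20, 0], "rotation": [0, 0, 0]},
    {"dp": [0, -30, 0], "rotation": [0, 0, 0]},
    {"dp": [0, -35, 0], "rotation": [0, 0, 0]},
    {"dp": [0, -30, 0], "rotation": [0, 0, 0]},
  ],
)

```text
t: 20.02
eef_pos: [0.5358, 0.2473, 0.2055]
ee_rot: [-1.565, 0.006, 1.75]
force: [0.5, 0.1, 0.0]
width: 0.0868
```

```bash
python3 -c "
from h import *
plan(D['knob'],.20,YD,show=16,step=36)
look('10',(370,90))"
```

```text
t 20.02 p [0.5358 0.2473 0.2055] yaw 100.28 F [0.5 0.1 0. ] w 0.0868 rot [-0.33 -5.82 -0.35] n 17 world d mm [  71.2 -584.    -5.5]
0 dp [-34.5   0.6   2. ] rot [-0.02 -0.34 -0.02]
1 dp [-34.5   0.5   2.2] rot [-0.02 -0.34 -0.02]
2 dp [-34.5   0.5   2.4] rot [-0.02 -0.34 -0.02]
3 dp [-34.5   0.5   2.6] rot [-0.02 -0.34 -0.02]
4 dp [-34.5   0.5   2.8] rot [-0.02 -0.34 -0.02]
5 dp [-34.5   0.5   3. ] rot [-0.02 -0.34 -0.02]
6 dp [-34.5   0.5   3.2] rot [-0.02 -0.34 -0.02]
7 dp [-34.4   0.5   3.4] rot [-0.02 -0.34 -0.02]
8 dp [-34.4   0.5   3.7] rot [-0.02 -0.34 -0.02]
9 dp [-34.4   0.4   3.9] rot [-0.02 -0.34 -0.02]
10 dp [-34.4   0.4   4.1] rot [-0.02 -0.34 -0.02]
11 dp [-34.3   0.4   4.3] rot [-0.02 -0.34 -0.02]
12 dp [-34.3   0.4   4.5] rot [-0.02 -0.34 -0.02]
13 dp [-34.3   0.4   4.7] rot [-0.02 -0.34 -0.02]
14 dp [-34.3   0.4   4.9] rot [-0.02 -0.34 -0.02]
15 dp [-34.2   0.4   5.1] rot [-0.02 -0.34 -0.02]
pose [0.5358 0.2473 0.2055]
```

View pics/l10.png

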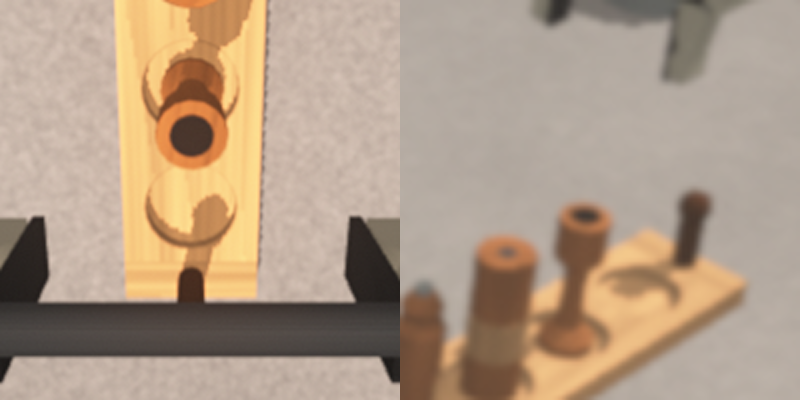

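Emit:
move_arm(
  deltas=[
    {"dp": [-30, -1, 2], "rotation": [-0.2, -0.4, -0.2]},
    {"dp": [-36, 0, 2], "rotation": [-0.1, -0.4, 0]},
    {"dp": [-36, 0, 2], "rotation": [0, -0.4, 0]},
    {"dp": [-36, 0, 2.5], "rotation": [0, -0.4, 0]},
    {"dp": [-36, 0, 2.5], "rotation": [0, -0.4, 0]},
  ],
)

```text
t: 20.53
eef_pos: [0.5629, 0.0775, 0.2151]
ee_rot: [-1.587, -0.004, 1.797]
force: [0.9, -0.5, -0.0]
width: 0.0872
```

Emit:
move_arm(
  deltas=[
    {"dp": [-36, 0, 3], "rotation": [0, -0.4, 0]},
    {"dp": [-36, 0, 3], "rotation": [0, -0.4, 0]},
    {"dp": [-36, 0, 3], "rotation": [0, -0.4, 0]},
    {"dp": [-36, 0, 3.5], "rotation": [0, -0.4, 0]},
    {"dp": [-36, 0, 3.5], "rotation": [0, -0.4, 0]},
  ],
)

```text
t: 20.95
eef_pos: [0.59, -0.1098, 0.2175]
ee_rot: [-1.591, -0.003, 1.836]
force: [0.9, 0.1, -0.0]
width: 0.0875
```

```bash
python3 -c "
from h import *
plan(D['knob'],.18,YD,show=8,step=36)"
```

```text
t 20.95 p [ 0.59   -0.1098  0.2175] yaw 105.18 F [ 0.9  0.1 -0. ] w 0.0875 rot [ 1.18 -0.92  0.19] n 7 world d mm [  17.  -226.9  -37.5]
0 dp [-31.9   5.1   6.2] rot [ 0.17 -0.13  0.03]
1 dp [-31.9   5.2   6.3] rot [ 0.17 -0.13  0.03]
2 dp [-31.9   5.2   6.4] rot [ 0.17 -0.13  0.03]
3 dp [-31.9   5.2   6.4] rot [ 0.17 -0.13  0.03]
4 dp [-31.9   5.3   6.5] rot [ 0.17 -0.13  0.03]
5 dp [-31.9   5.3   6.5] rot [ 0.17 -0.13  0.03]
6 dp [-31.8   5.3   6.6] rot [ 0.17 -0.13  0.03]
```

Emit:
move_arm(
  deltas=[
    {"dp": [-36, 3, 7], "rotation": [0.3, -0.2, 0]},
    {"dp": [-36, 3, 7], "rotation": [0.3, -0.2, 0]},
    {"dp": [-36, 3, 7], "rotation": [0.3, -0.2, 0]},
    {"dp": [-34, 4, 7], "rotation": [0.2, -0.2, 0]},
    {"dp": [-28, 4, 6], "rotation": [0, -0.2, 0]},
  ],
)

```text
t: 21.37
eef_pos: [0.6031, -0.2931, 0.2025]
ee_rot: [-1.575, -0.001, 1.854]
force: [1.1, 0.9, 0.3]
width: 0.0874
```

Emit:
move_arm(
  deltas=[
    {"dp": [-15, 5, 3], "rotation": [0, 0, 0]},
    {"dp": [-4, 5, 1], "rotation": [0, 0, 0]},
  ],
)

```text
t: 21.53
eef_pos: [0.6038, -0.3188, 0.1918]
ee_rot: [-1.574, -0.001, 1.85]
force: [-0.8, 0.0, 0.2]
width: 0.0876
```

```bash
python3 -c "
from h import *
plan(D['knob'],.12,YD,show=4,step=36)
from station import arm
s=arm.get_state();f=arm.grab_frame('wrist');pickle.dump((s,f),open('w11.pkl','wb'));cv2.imwrite('pics/w11.png',cv2.resize(f['pixels'][100:350,200:440,::-1],None,fx=2,fy=2))"
```

```text
t 21.53 p [ 0.6038 -0.3188  0.1918] yaw 106.0 F [-0.8  0.   0.2] w 0.0876 rot [ 0.19 -0.1   0.05] n 3 world d mm [  3.2 -17.9 -71.8]
0 dp [-6.  23.9  0.7] rot [ 0.06 -0.03  0.02]
1 dp [-6.  23.9  0.7] rot [ 0.06 -0.03  0.02]
2 dp [-6.  23.9  0.7] rot [ 0.06 -0.03  0.02]
```

View pics/w11.png

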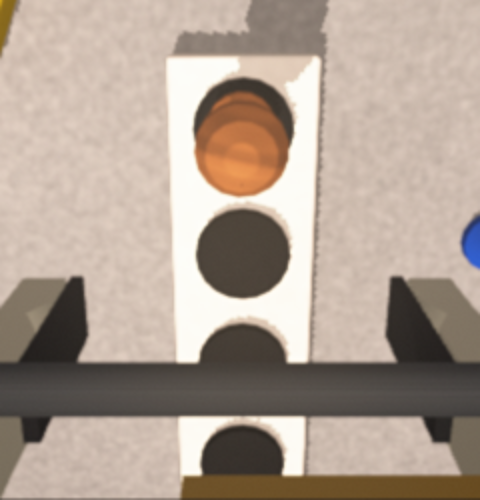

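```bash
python3 -c "
from h import *
s,f=pickle.load(open('w11.pkl','rb'))
print(wray(s,f,cp([(242,150)],2,200,100),[.09]).round(4))
plan((.6065,-.3365),.12,YD,show=4,step=36)"
```

```text
[[ 0.6062 -0.3341  0.09  ]]
t 21.58 p [ 0.6032 -0.3183  0.1904] yaw 105.97 F [ 0.2 -0.4 -1.3] w 0.088 rot [ 0.11 -0.13  0.12] n 3 world d mm [  3.3 -18.2 -70.4]
0 dp [-6.2 23.5  0.7] rot [ 0.04 -0.04  0.04]
1 dp [-6.2 23.5  0.6] rot [ 0.04 -0.04  0.04]
2 dp [-6.1 23.5  0.6] rot [ 0.04 -0.04  0.04]
```

Emit:
move_arm(
  deltas=[
    {"dp": [-10, 10, 0.5], "rotation": [0.1, 0, 0]},
    {"dp": [-4, 20, 0], "rotation": [0, 0, 0]},
    {"dp": [-1, 20, 0], "rotation": [0, 0, 0]},
    {"dp": [0, 10, 0], "rotation": [0, 0, 0]},
  ],
)

```text
t: 21.92
eef_pos: [0.6088, -0.3328, 0.1313]
ee_rot: [-1.576, 0.001, 1.851]
force: [-0.9, -0.2, -0.3]
width: 0.0874
```

```bash
python3 -c "
from h import *
plan((.6065,-.3365),.071,YD,show=4,step=26)"
```

```text
t 21.92 p [ 0.6088 -0.3328  0.1313] yaw 106.03 F [-0.9 -0.2 -0.3] w 0.0874 rot [ 0.28 -0.07 -0.05] n 3 world d mm [ -2.3  -3.7 -60.3]
0 dp [-1.  20.1  1.2] rot [ 0.09 -0.02 -0.02]
1 dp [-1.  20.1  1.2] rot [ 0.09 -0.02 -0.02]
2 dp [-1.  20.1  1.1] rot [ 0.09 -0.02 -0.02]
```

Emit:
move_arm(
  deltas=[
    {"dp": [-2, 18, 2], "rotation": [0.2, 0, 0]},
    {"dp": [-1, 20, 0.5], "rotation": [0, 0, 0]},
    {"dp": [-1, 14, 0.5], "rotation": [0, 0, 0]},
    {"dp": [0, 4, 0], "rotation": [0, 0, 0]},
  ],
)

```text
t: 22.25
eef_pos: [0.6075, -0.3341, 0.0722]
ee_rot: [-1.571, 0.0, 1.855]
force: [-0.9, 0.6, -0.0]
width: 0.0876
```

```bash
python3 -c "
from h import *
plan((.6065,-.3357),.071,YD,show=4,step=26)"
```

```text
t 22.25 p [ 0.6075 -0.3341  0.0722] yaw 106.28 F [-0.9  0.6 -0. ] w 0.0876 rot [ 0.02  0.18 -0.02] n 1 world d mm [-1.  -1.6 -1.2]
0 dp [-1.3  1.2  1.4] rot [ 0.02  0.18 -0.02]
```

Emit:
move_arm(
  deltas=[
    {"dp": [-1.5, 1, 1], "rotation": [0, 0.2, 0]},
    {"dp": [0, 0.3, 0.2], "rotation": [0, 0, 0]},
    {"dp": [0, 0.4, 0.3], "rotation": [0, 0, 0]},
    {"dp": [0, 0.4, 0.3], "rotation": [0, 0, 0]},
    {"dp": [0, 0.4, 0.3], "rotation": [0, 0, 0]},
  ],
  jaw=255,
  squeeze=30,
)

```text
t: 22.67
eef_pos: [0.6075, -0.3346, 0.072]
ee_rot: [-1.572, 0.002, 1.854]
force: [0.3, 0.4, 0.7]
width: 0.06
```

```bash
python3 -c "
from h import *
plan((.6065,-.3357),.071,YD,show=4,step=26)"
```

```text
t 22.67 p [ 0.6075 -0.3346  0.072 ] yaw 106.24 F [0.3 0.4 0.7] w 0.06 rot [ 0.09  0.14 -0.1 ] n 1 world d mm [-1.  -1.1 -1. ]
0 dp [-0.7  1.   1.3] rot [ 0.09  0.14 -0.1 ]
```

Emit:
move_arm(
  deltas=[
    {"dp": [-0.7, 1, 1.2], "rotation": [0, 0, 0]},
    {"dp": [0, 0.4, 0.3], "rotation": [0, 0, 0]},
    {"dp": [0, 0.3, 0.2], "rotation": [0, 0, 0]},
    {"dp": [0, 0.3, 0], "rotation": [0, 0, 0]},
  ],
)

```text
t: 23.0
eef_pos: [0.6069, -0.3363, 0.0721]
ee_rot: [-1.575, 0.004, 1.854]
force: [-0.0, -0.3, -0.9]
width: 0.0405
```

```bash
python3 -c "
from h import *
plan((.6065,-.3357),.071,YD,show=4,step=26)
look('12',(180,190))"
```

```text
t 23.0 p [ 0.6069 -0.3363  0.0721] yaw 106.24 F [-0.  -0.3 -0.9] w 0.0405 rot [ 0.27  0.14 -0.2 ] n 1 world d mm [-0.4  0.6 -1.1]
0 dp [0.7 1.1 0.2] rot [ 0.27  0.14 -0.2 ]
pose [ 0.6069 -0.3363  0.0721]
```

View pics/l12.png

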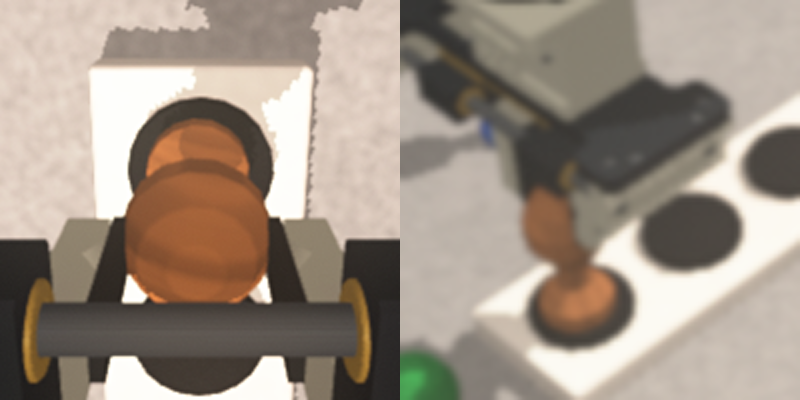

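Emit:
move_arm(
  deltas=[
    {"dp": [0, 0.3, 0], "rotation": [0, 0, 0]},
    {"dp": [0, 0.3, 0], "rotation": [0, 0, 0]},
  ],
)

```text
t: 23.27
eef_pos: [0.607, -0.3365, 0.0719]
ee_rot: [-1.575, 0.004, 1.854]
force: [-1.4, 0.6, 2.4]
width: 0.0408
```

Emit:
move_arm(
  deltas=[
    {"dp": [0, -3, 0], "rotation": [0, 0, 0]},
    {"dp": [0, -6, 0], "rotation": [0, 0, 0]},
    {"dp": [0, -8, 0], "rotation": [0, 0, 0]},
  ],
)

```text
t: 23.52
eef_pos: [0.6056, -0.3359, 0.0876]
ee_rot: [-1.572, 0.001, 1.854]
force: [0.8, 0.6, -0.2]
width: 0.0407
```

```bash
python3 -c "
from h import *
look('13',(180,190))"
```

```text
pose [ 0.6056 -0.3359  0.0876]
```

View pics/l13.png

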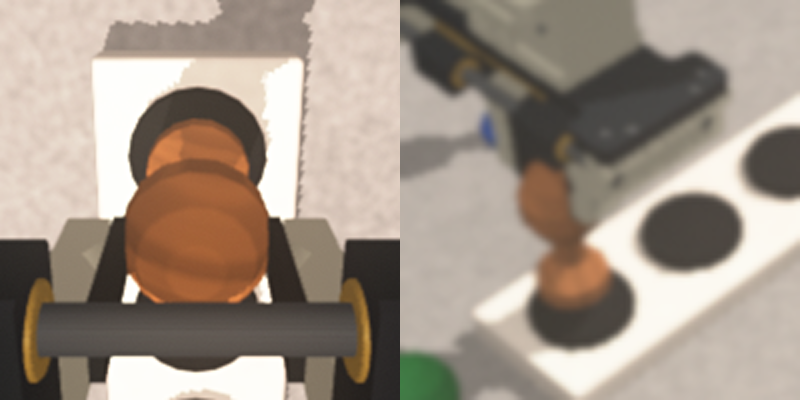

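Emit:
move_arm(
  deltas=[
    {"dp": [0, -14, 0], "rotation": [0, 0, 0]},
    {"dp": [0, -22, -0.5], "rotation": [0, 0, 0]},
    {"dp": [0, -28, -1], "rotation": [0, 0, 0]},
    {"dp": [2, -30, -1], "rotation": [0, 0.2, 0]},
    {"dp": [6, -24, -1], "rotation": [-0.2, 0.2, 0.1]},
  ],
)

```text
t: 24.03
eef_pos: [0.6039, -0.3265, 0.2048]
ee_rot: [-1.569, -0.002, 1.845]
force: [1.0, 0.3, 0.3]
width: 0.0404
```

Emit:
move_arm(
  deltas=[
    {"dp": [12, -10, -2], "rotation": [-0.2, 0.3, 0]},
    {"dp": [18, -3, -3], "rotation": [0, 0.3, 0]},
    {"dp": [24, 0, -4], "rotation": [0, 0.3, 0]},
    {"dp": [28, 0, -5], "rotation": [0, 0.3, 0]},
    {"dp": [30, 0, -5], "rotation": [0, 0.3, 0]},
  ],
)

```text
t: 24.45
eef_pos: [0.5949, -0.2129, 0.2245]
ee_rot: [-1.583, 0.003, 1.811]
force: [0.9, 0.5, -1.2]
width: 0.0406
```

```bash
python3 -c "
from h import *
plan(W['knob'],.225,YW,show=17,step=31)"
```

```text
t 24.45 p [ 0.5949 -0.2129  0.2245] yaw 103.78 F [ 0.9  0.5 -1.2] w 0.0406 rot [ 0.69  3.38 -0.16] n 18 world d mm [-7.040e+01  5.399e+02  5.000e-01]
0 dp [30.1 -0.1 -3.3] rot [ 0.04  0.19 -0.01]
1 dp [30.1 -0.1 -3.2] rot [ 0.04  0.19 -0.01]
2 dp [30.1 -0.1 -3.2] rot [ 0.04  0.19 -0.01]
3 dp [30.1 -0.1 -3.1] rot [ 0.04  0.19 -0.01]
4 dp [30.1 -0.1 -3. ] rot [ 0.04  0.19 -0.01]
5 dp [30.1 -0.1 -2.9] rot [ 0.04  0.19 -0.01]
6 dp [30.1 -0.1 -2.8] rot [ 0.04  0.19 -0.01]
7 dp [30.1 -0.1 -2.7] rot [ 0.04  0.19 -0.01]
8 dp [30.1 -0.1 -2.6] rot [ 0.04  0.19 -0.01]
9 dp [30.1 -0.1 -2.5] rot [ 0.04  0.19 -0.01]
10 dp [30.2 -0.1 -2.4] rot [ 0.04  0.19 -0.01]
11 dp [30.2 -0.  -2.3] rot [ 0.04  0.19 -0.01]
12 dp [30.2 -0.  -2.2] rot [ 0.04  0.19 -0.01]
13 dp [30.2 -0.  -2.1] rot [ 0.04  0.19 -0.01]
14 dp [30.2 -0.  -2. ] rot [ 0.04  0.19 -0.01]
15 dp [30.2 -0.  -1.9] rot [ 0.04  0.19 -0.01]
16 dp [30.2 -0.  -1.8] rot [ 0.04  0.19 -0.01]
```

Emit:
move_arm(
  deltas=[
    {"dp": [32, -1, -3.3], "rotation": [0.1, 0.2, 0]},
    {"dp": [32, -1, -3], "rotation": [0.1, 0.2, 0]},
    {"dp": [32, -1, -3], "rotation": [0.1, 0.2, 0]},
    {"dp": [32, 0, -3], "rotation": [0.1, 0.2, 0]},
    {"dp": [32, 0, -3], "rotation": [0.1, 0.2, 0]},
  ],
)

```text
t: 24.87
eef_pos: [0.5683, -0.0445, 0.2248]
ee_rot: [-1.573, 0.0, 1.79]
force: [0.9, 1.1, -1.3]
width: 0.0402
```

Emit:
move_arm(
  deltas=[
    {"dp": [32, 0, -3], "rotation": [0.1, 0.2, 0]},
    {"dp": [32, 0, -3], "rotation": [0.1, 0.2, 0]},
    {"dp": [32, 0, -3], "rotation": [0.1, 0.2, 0]},
    {"dp": [32, 0, -2.5], "rotation": [0.1, 0.2, 0]},
    {"dp": [32, 0, -2.5], "rotation": [0.1, 0.2, 0]},
  ],
)

```text
t: 25.28
eef_pos: [0.5423, 0.1245, 0.223]
ee_rot: [-1.564, -0.002, 1.772]
force: [0.8, 0.8, -1.6]
width: 0.0407
```

```bash
python3 -c "
from h import *
plan(W['knob'],.21,YW,show=17,step=31)"
```

```text
t 25.28 p [0.5423 0.1245 0.223 ] yaw 101.5 F [ 0.8  0.8 -1.6] w 0.0407 rot [-0.41  1.1   0.11] n 7 world d mm [-17.8 202.5 -13. ]
0 dp [28.8  1.9 -3.3] rot [-0.06  0.16  0.02]
1 dp [28.9  1.9 -3.2] rot [-0.06  0.16  0.02]
2 dp [28.9  1.9 -3.1] rot [-0.06  0.16  0.02]
3 dp [28.9  1.9 -3.1] rot [-0.06  0.16  0.02]
4 dp [28.9  1.9 -3. ] rot [-0.06  0.16  0.02]
5 dp [28.9  1.9 -2.9] rot [-0.06  0.16  0.02]
6 dp [28.9  1.9 -2.8] rot [-0.06  0.16  0.02]
```

Emit:
move_arm(
  deltas=[
    {"dp": [32, 0, -3.5], "rotation": [-0.1, 0.2, 0]},
    {"dp": [32, 0, -3.5], "rotation": [-0.1, 0.2, 0]},
    {"dp": [32, 0, -3.5], "rotation": [-0.1, 0.2, 0]},
    {"dp": [32, 0, -3.5], "rotation": [0, 0.2, 0]},
    {"dp": [26, 0, -3], "rotation": [0, 0.2, 0]},
  ],
)

```text
t: 25.7
eef_pos: [0.5227, 0.2887, 0.2215]
ee_rot: [-1.568, -0.004, 1.754]
force: [-0.2, -0.3, 0.3]
width: 0.0407
```

Emit:
move_arm(
  deltas=[
    {"dp": [18, 1, -2], "rotation": [0, 0, 0]},
    {"dp": [10, 4, -1], "rotation": [0, 0, 0]},
    {"dp": [4, 6, 0], "rotation": [0, 0, 0]},
  ],
)

```text
t: 25.95
eef_pos: [0.517, 0.3277, 0.2092]
ee_rot: [-1.568, -0.006, 1.759]
force: [0.5, 0.2, -0.1]
width: 0.0405
```

```bash
python3 -c "
from h import *
plan(W['knob'],.1,YW,show=4,step=25)
look('14',(390,60))"
```

```text
t 25.95 p [0.517  0.3277 0.2092] yaw 100.77 F [ 0.5  0.2 -0.1] w 0.0405 rot [-0.16  0.37  0.33] n 5 world d mm [   7.5   -0.7 -109.2]
0 dp [-0.5 21.8 -1.5] rot [-0.03  0.07  0.07]
1 dp [-0.5 21.8 -1.5] rot [-0.03  0.07  0.07]
2 dp [-0.5 21.8 -1.5] rot [-0.03  0.07  0.07]
3 dp [-0.5 21.8 -1.5] rot [-0.03  0.07  0.07]
pose [0.517  0.3277 0.2092]
```

View pics/l14.png

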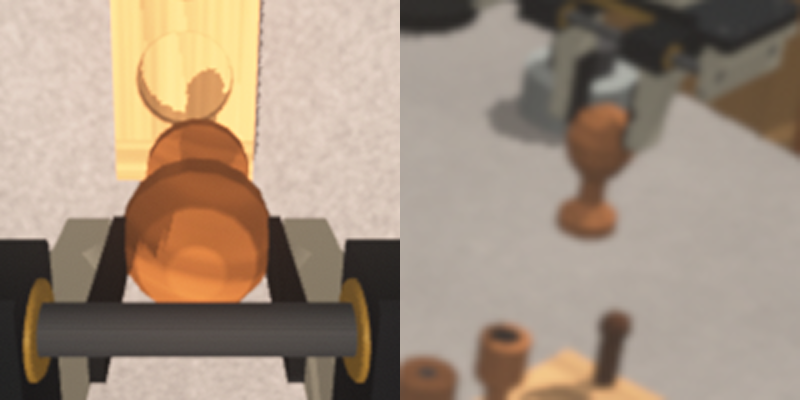

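```bash
python3 -c "
from h import *
s,f=pickle.load(open('w14.pkl','rb'));g=pickle.load(open('s14.pkl','rb'))
zb=.2092-.044
print(wray(s,f,cp([(185,77),(197,232)],2,220,130),[.02,zb+.062]).round(4),ray(g,cp([(200,142),(186,217)],4,390,60),[zb+.062,zb+.004]).round(4))"
```

```text
[[0.5242 0.3267 0.02  ]
 [0.517  0.3288 0.2272]] [[0.5198 0.3205 0.2272]
 [0.5159 0.3249 0.1692]]
```

Emit:
move_arm(
  deltas=[
    {"dp": [0, 12, -4], "rotation": [0, 0.3, 0.2]},
    {"dp": [0.5, 22, -3], "rotation": [0, 0, 0.1]},
    {"dp": [1, 26, 0], "rotation": [0, 0, 0]},
    {"dp": [1, 24, 0], "rotation": [0, 0, 0]},
    {"dp": [1, 15, 0], "rotation": [0, 0, 0]},
  ],
)

```text
t: 26.47
eef_pos: [0.526, 0.3261, 0.1079]
ee_rot: [-1.572, -0.002, 1.747]
force: [0.0, -0.2, -1.2]
width: 0.0408
```

```bash
python3 -c "
from h import *
plan(W['knob'],.054,YW,show=4,step=25)"
```

```text
t 26.47 p [0.526  0.3261 0.1079] yaw 100.07 F [ 0.  -0.2 -1.2] w 0.0408 rot [ 0.1  -0.33  0.14] n 3 world d mm [ -1.5   0.9 -53.9]
0 dp [ 0.3 18.   0.5] rot [ 0.03 -0.11  0.05]
1 dp [ 0.4 18.   0.5] rot [ 0.03 -0.11  0.05]
2 dp [ 0.4 18.   0.4] rot [ 0.03 -0.11  0.05]
```

Emit:
move_arm(
  deltas=[
    {"dp": [1, 14, 1], "rotation": [0, -0.2, 0.1]},
    {"dp": [1, 12, 0.5], "rotation": [0, 0, 0]},
    {"dp": [0.5, 9, 0], "rotation": [0, 0, 0]},
    {"dp": [0.5, 5, 0], "rotation": [0, 0, 0]},
  ],
)

```text
t: 26.8
eef_pos: [0.5235, 0.3209, 0.0603]
ee_rot: [-1.567, 0.004, 1.742]
force: [-0.5, -0.2, 0.0]
width: 0.0402
```

```bash
python3 -c "
from h import *
plan(W['knob'],.054,YW,show=4,step=25)"
```

```text
t 26.8 p [0.5235 0.3209 0.0603] yaw 99.83 F [-0.5 -0.2  0. ] w 0.0402 rot [-0.24 -0.57 -0.22] n 1 world d mm [ 1.   6.1 -6.3]
0 dp [ 5.9  6.3 -2.1] rot [-0.24 -0.57 -0.22]
```

Emit:
move_arm(
  deltas=[
    {"dp": [4, 0, -1.5], "rotation": [-0.2, -0.4, -0.2]},
    {"dp": [2, 1, -0.5], "rotation": [0, 0, 0]},
    {"dp": [0, 1.5, 0], "rotation": [0, 0, 0]},
  ],
)

```text
t: 27.05
eef_pos: [0.5251, 0.3256, 0.0569]
ee_rot: [-1.57, 0.001, 1.748]
force: [0.9, -0.3, -0.9]
width: 0.0407
```

Emit:
move_arm(
  deltas=[
    {"dp": [0, 1.5, 0], "rotation": [0, 0, 0]},
    {"dp": [0, 1.5, 0], "rotation": [0, 0, 0]},
  ],
)

```text
t: 27.22
eef_pos: [0.526, 0.3264, 0.055]
ee_rot: [-1.572, -0.001, 1.748]
force: [-0.5, 0.4, -0.6]
width: 0.0409
```

Emit:
move_arm(
  deltas=[
    {"dp": [0, 1.2, 0.2], "rotation": [0, 0, 0]},
    {"dp": [0, 1.2, 0.2], "rotation": [0, 0, 0]},
  ],
)

```text
t: 27.38
eef_pos: [0.5261, 0.3271, 0.0537]
ee_rot: [-1.574, -0.002, 1.748]
force: [-2.1, -0.1, 9.4]
width: 0.0403
```

Emit:
move_arm(
  deltas=[
    {"dp": [0, 0, 0], "rotation": [0, 0, 0]},
    {"dp": [0, 0, 0], "rotation": [0, 0, 0]},
    {"dp": [0, 0, 0], "rotation": [0, 0, 0]},
    {"dp": [0, 0, 0], "rotation": [0, 0, 0]},
    {"dp": [0, 0, 0], "rotation": [0, 0, 0]},
  ],
  jaw=0,
)

```text
t: 27.8
eef_pos: [0.5265, 0.3278, 0.0549]
ee_rot: [-1.576, -0.003, 1.749]
force: [-0.1, -0.2, 0.6]
width: 0.0683
```

Emit:
move_arm(
  deltas=[
    {"dp": [0, -10, 0], "rotation": [0, 0, 0]},
    {"dp": [0, -20, 0], "rotation": [0, 0, 0]},
    {"dp": [0, -30, 0], "rotation": [0, 0, 0]},
    {"dp": [0, -35, 0], "rotation": [0, 0, 0]},
    {"dp": [0, -35, 0], "rotation": [0, 0, 0]},
  ],
)

```text
t: 28.22
eef_pos: [0.5219, 0.3234, 0.1824]
ee_rot: [-1.561, 0.007, 1.748]
force: [1.2, 1.4, 0.7]
width: 0.087
```

Emit:
move_arm(
  deltas=[
    {"dp": [10, -10, 0], "rotation": [0, 0, 0]},
    {"dp": [25, 0, 0], "rotation": [0, 0, 0]},
    {"dp": [30, 0, 0], "rotation": [0, 0, 0]},
    {"dp": [20, 0, 0], "rotation": [0, 0, 0]},
    {"dp": [8, 0, 0], "rotation": [0, 0, 0]},
  ],
)

```text
t: 28.63
eef_pos: [0.5097, 0.4189, 0.2101]
ee_rot: [-1.578, -0.004, 1.745]
force: [-0.1, 0.2, -0.5]
width: 0.0878
```

```bash
python3 -c "
from h import *
from station import arm
look('15',(390,90))
g=pickle.load(open('s15.pkl','rb'));cv2.imwrite('pics/s15.png',cv2.resize(g['pixels'][100:260,190:480,::-1],None,fx=2.7,fy=2.7,interpolation=cv2.INTER_CUBIC))
t=arm.grab_frame('top');cv2.imwrite('pics/t15.png',cv2.resize(t['pixels'][150:235,160:300,::-1],None,fx=5.6,fy=5.6,interpolation=cv2.INTER_CUBIC))
print(arm.get_state()['t'])"
```

```text
pose [0.5097 0.4189 0.2101]
28.7833
```

View pics/s15.png

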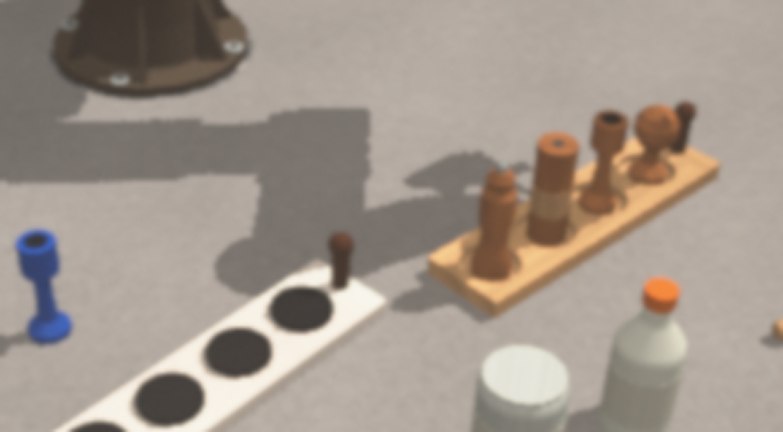

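View pics/t15.png

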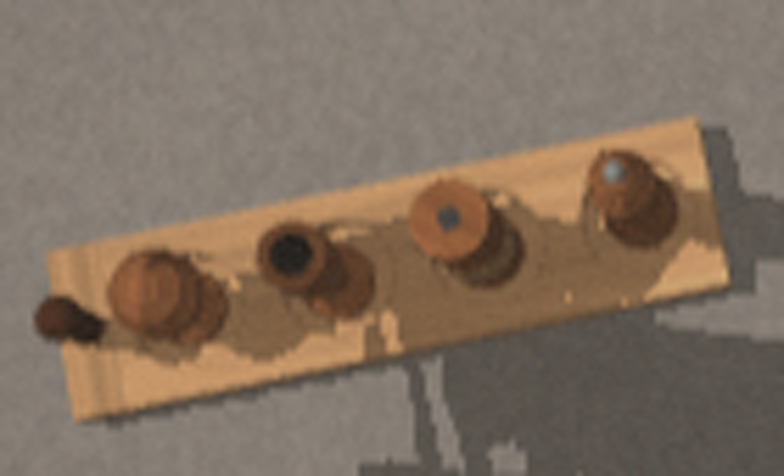

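```bash
python3 -c "
from h import *
f=pickle.load(open('top0.pkl','rb'))
print(ray(f,cp([(613,170),(448,217),(291,254),(152,293)],5.6,160,150),[.136,.12,.114,.072]).round(4));print(W)"
```

```text
[[0.5701 0.0891 0.136 ]
 [0.5523 0.1716 0.12  ]
 [0.5372 0.2494 0.114 ]
 [0.5259 0.3296 0.072 ]]
{'mill': (0.5677, 0.091), 'cyl': (0.5533, 0.1697), 'cand': (0.5389, 0.2483), 'knob': (0.5245, 0.327)}
```

All four tops lie within 4 mm of their well axes at full-seated height, so the pieces are seated and upright. Handing in.

```bash
python3 -c "
from station import arm
print(arm.job_done())"
```

```text
the job is handed in; nothing more can be done
None
```

I moved all four pieces into the buffing-rack wells in reverse order and handed the job in at about 29 s. From the post outward they are knob, candlestick, cylinder, mill.

**Last checks:** the final scene and top pictures show all four standing upright, with the gripper open and clear. Their tops lie within about 4 mm of the well axes at the height of a seated piece. When I set them down, the mill, cylinder, candlestick and knob pressed back with at most about 19, 16, 6 and 9 N.

**What disagreed:**
- **Mill tilt:** the mill hung about 5° tilted in the grip on the way over. I corrected for that before setting it down, and it stood straight after release.
- **Knob grip:** the opening read 41 mm on the 46 mm head, while the other pieces read only about 2 mm under size. The hold was steady, the knob touched down at the expected height, and I found no cause.

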